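Refit the tape counter's splined drive sprocket and lock it with a keeper

ROBOT

A 7-joint arm with a two-finger parallel gripper is mounted at the origin on the work surface; the furniture and walls round the work are solid. World frame = base frame: x ahead of the robot, y to its left, z up, the work surface at z = 0. Lengths are in m, angles in rad, forces in N, time in s.
With the tool pointing down it reaches from about 0.4 to 0.85 m from the base axis. Payload 10.4 kg.
Tool frame: the origin (TCP) lies at the very end of the fingers, on their centre line; the grasp point (between the pads) lies r.grip_depth behind it (r.grip_depth is the distance from the TCP to the grasp point, in m); y points along the fingers, z is the direction in which the jaws open and shut, and the axes are right-handed (so a half turn about y gives the same grasp; the last joint's range is limited). The gripper opens to 87 mm and grips with 3 to 60 N. Pads are 19 mm wide; open, the fingers measure 117 mm over their backs; the gripper's body (75 mm by 190 mm) begins 51 mm behind the grasp point.
Start: joints at [1.316, 0.332, -0.065, 1.46, 0.022, 1.35, -0.088], TCP at [0.144, -0.608, 0.223] pointing down, gripper open.
Joint ranges: [-2.6, 2.6], [-0.5, 2.12], [-1.47, 1.34], [0.16, 2.42], [-1.27, 4.41], [0.06, 2.06], [-2.6, 2.6]. Speed limits (rad/s): [2.22, 2.22, 2.79, 2.79, 3.14, 3.14, 3.14].

INTERFACE

Orientations are given as a unit quaternion [x, y, z, w].
In Python, from bench import r gives the robot as it stands.
- The arm moves only by the shell command python3 -m jog 'ROWS' [OPENING] [FORCE]. ROWS is JSON, a list of rows, each a list of 6 numbers: the shift along the tool's x, y, z in m, then the turn, a rotation vector about the tool's x, y, z in degrees. A call has 1 to 12 rows; each row shifts and turns the pose as measured when the row begins, along the tool's axes as they then stand; what a row does not reach is not made up. A row lasts 1/12 s, in which the tool goes at most 41.7 mm and 7.16 degrees, less where a joint would pass 70% of its speed; a pose out of reach is approached as far as the arm can. A call with a gripper value outside its range is refused whole. OPENING is the opening, from -1 (shut) to 1 (fully open), so that 0 is half open, set as the call begins (- or left out, the last holds). The fingers move at their own pace and stop on an object; FORCE is the grip in N (left out, the last holds). Time passes only in rows, so rows that do not move let the fingers close. It gives the time, the measured TCP pose, the force and the opening at its end, in the units of the state.
- r.read_state(): the state, without advancing time (a new reading comes with each control period).
- r.camera(name): name is "side" or "top"; returns a dict with "image" (420x560x3 uint8, red, green, blue), "range_z" (420x560 float32, m along the optical axis (not along the pixel's ray), 0 where there is no reading), "K" (3x3 intrinsics, pixels), "R" (3x3) and "t" (3): a world point X has camera coordinates R X + t. Camera axes: x right, y down, z forward; pixel columns grow to the right and rows downward; lengths in m; the calibration is good to about 2 mm. A picture is of the moment at which its call begins.
- r.close_job(): hands the job in, once; it reports no verdict.
The state is a dict: "time": time; "joint_positions": joint angles; "joint_vel": joint speeds; "joint_torque": joint torques, N m; "ee_pos": TCP position; "eef_rot": TCP orientation; "ft_force": force on the tool from outside, world axes, zero at the start; "torque": the same for the moment, N m; "width": finger opening in m.
Only numpy, scipy, OpenCV 4.12 (cv2) and the standard library are available. Lean on these libraries where they do the work, as an engineer would, in place of code of your own. Each camera call takes 0.05 s, during which the arm holds its last target. There are 200 camera calls.

TASK

Put the drive sprocket back on the tape counter: slide it, boss upward, over the splined hub and turn it until its wide master slot finds the wide key and it sits fully home on the hub's flange. Then draw the lowest keeper out of the dispenser, so that the rest of the stack drops down inside it, and slide that keeper home into the groove of the hub on top of the sprocket. Leave everything else on the bench as it is.

Things in the scene. Friction and masses are not known exactly. Their poses are not given: they have to be found in the camera images.
- sprocket: toothed aluminium sprocket, 320 g, lying flat with its boss up. Rim 104 mm across, 10 mm thick, on six 7 mm thick spokes (topping out 8.5 mm up); central boss 32 mm high in all. Origin: centre of the underside, z up along the bore. Bore 32 mm across, full height, with four slots at 90 degrees, 43 mm across their floors: master slot 16 mm wide towards +x, the others 9.6 mm.
- boss_top (a point): centre of the sprocket's boss top, 32 mm above its underside; same axes as the sprocket. The boss is 56 mm across, with two flats 50 mm apart that face the sprocket's +y and -y, free from 10 to 32 mm height: grip it there. A small dark dot on the boss top stands outside the master slot.
- counter: the tape counter, a fixed grey housing 116 x 128 mm, 40 mm high; origin: centre of its underside, below the hub's axis. Two small guide rollers stand at its far corners, 67 mm from the axis (outside the sprocket's rim), up to 58 mm above the bench. Small display and two keys on the front face.
- hub_seat (a point): centre of the hub's flange, 46 mm above the bench, where the sprocket's underside must rest; z up the hub's axis, x towards the master key. Above it: core 30 mm across to 31 mm height, with four keys at 90 degrees, 40 mm across: master key 13 mm wide, the others 7 mm, all with pointed lead-ins that end in a ridge at 22 mm. Play: 1 mm all round, 1.3 to 1.5 mm beside each key.
- hub_groove (a point): point on the hub's axis 32 mm above hub_seat, level with the boss top of a seated sprocket, where the keeper's underside comes; axes as hub_seat. The neck round it is 18 mm across from 1 mm below to 10.5 mm above this point; above it the round head, 30 mm across, reaches 24 mm above this point, upper edge bevelled, a dark dot on top towards the master key.
- hub (a joint): turn of the counter's hub about its upright axis, rad, positive anticlockwise from above; 0 when the master key points along the counter's +x. The drive's drag of about 0.4 N m holds it where it is; a firmer twist turns it, within 2 rad either way.
- keeper_1: lowest keeper, the one to use, standing about 30 mm farther out than those above. Steel-grey horseshoe plate 7 mm thick, 70 g: U body 48 x 50 mm, slot 20 mm wide, flared to 28 at its mouth. Origin: underside, centre of the slot's round end (on the hub's axis when home). Slot opens to +x, prongs end at x = 24 mm; a tab 22 mm wide runs along -x from 24 to 56 mm. z up.
- keeper_2: second keeper from the bottom, same shape and axes as keeper_1; it rests on keeper_1 at first and must end on the dispenser's floor
- keeper_3: third keeper from the bottom, same shape, stays in the dispenser
- keeper_4: top keeper, same shape, stays in the dispenser
- dispenser: fixed gravity magazine for keepers, 66 x 68 mm, 56 mm high; origin: centre of its underside. Floor 8 mm up. Its front faces -x: only the lowest keeper passes below the front walls (17 mm up), tab first; its U is clear of them once its origin is 55 mm in front of this origin. The base ends 33 mm in front, so tabs beyond hang free. Upper tabs end 56 mm in front.
- marker: felt marker lying on the bench by the hose, 126 mm long, to be left alone; origin: centre of its underside
- screwdriver: fine screwdriver lying near the back edge, 131 mm long, to be left alone; origin: centre of its underside
- syringe: syringe lying at the right-hand side of the bench, 119 mm long, to be left alone; origin: centre of its underside
- pump_bottle: solvent pump bottle, 120 mm high, beyond the extraction hose, to be left alone; origin: centre of its underside
- solder_spool: spool of solder wire, 74 mm across and 76 mm high, at the left beyond the extraction hose, to be left alone; origin: centre of its underside

How it is judged:
By the outcome, as a careful person would: the job done as asked, in the order asked, and still so for the second after the job is handed in, with the robot touching nothing.
It also fails if it takes over 58 s, if anything falls off the work surface, if the arm or the gripper's body presses on something with over 40 N, if the wrist force passes 120 N, or if a joint passes its speed limit or range.

## Working session

There is one attempt and no reset: what is moved stays moved. The work goes in short steps, Python scripts to look and compute and a shell command to move; the robot and the scene stay as the last step left them, time stands still between calls to the robot, and variables do not carry over. Pictures are saved under pics/ and viewed, about 8 in all and at most 12, crops included, and the job is handed in when it is done.

```bash
ls; mkdir -p pics
python3 - <<'E'
from bench import r
import cv2,numpy as np
print(r.read_state(), r.grip_depth)
for n in("top","side"):
    c=r.camera(n); cv2.imwrite(f"pics/{n}0.png",c["image"][...,::-1]); np.savez(f"{n}0.npz",**c); print(n,c["K"],c["R"],c["t"])
E
```

```text
pics
{'time': 0.0, 'joint_positions': array([ 1.31639149,  0.3328824 , -0.06468348,  1.4609414 ,  0.02161839,
        1.34988507, -0.08848165]), 'joint_vel': array([-0.00150722,  0.00103125,  0.00066376, -0.00056228, -0.00059975,
        0.00106408,  0.00027092]), 'joint_torque': array([-1.13784794e-03, -6.23242950e+01,  2.40759202e-02, -3.89909542e+01,
       -6.14338880e-02,  3.93756072e-02,  1.21135731e-04]), 'ee_pos': array([ 0.14347484, -0.60791586,  0.22174729]), 'eef_rot': array([-0.08187077,  0.70285556, -0.70186718,  0.08169272]), 'ft_force': array([-0.0455503 ,  0.23719112, -0.97639663]), 'torque': array([ 0.00057241, -0.00649385, -0.02428339]), 'width': 0.08686088810919813} 0.0187
top [[380.33233233   0.         279.83268962]
 [  0.         380.33233233 208.8035407 ]
 [  0.           0.           1.        ]] [[-0.01329675 -0.99988197 -0.00769694]
 [-0.99411243  0.01404707 -0.10743912]
 [ 0.10753456  0.00622303 -0.99418187]] [0.00386284 0.54558424 1.11691315]
side [[468.45883287   0.         279.98121   ]
 [  0.         468.45883287 217.89459627]
 [  0.           0.           1.        ]] [[ 0.91512301 -0.40304062 -0.0103989 ]
 [-0.24786628 -0.54207543 -0.80294242]
 [ 0.31798142  0.73736862 -0.59596588]] [-0.50415796  0.21196766  1.10646624]
```

View pics/top0.png

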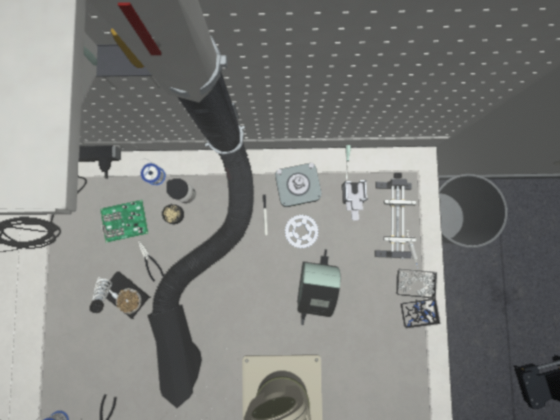

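View pics/side0.png

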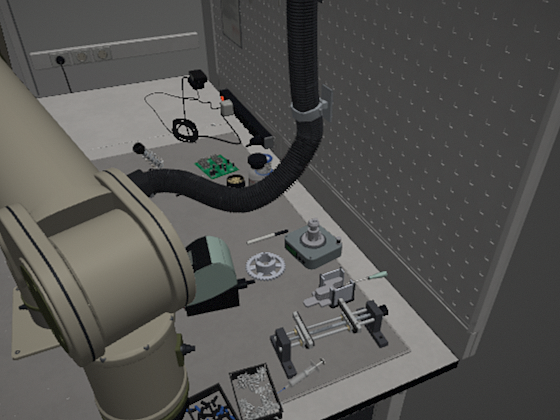

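The top view shows the counter hub at about (298,184), the sprocket at (301,231) and the dispenser at (355,192). In the side view the hub is at (313,228) and the sprocket at (265,263).

```bash
cat > h.py <<'E'
import numpy as np,cv2
from bench import r
def snap(n,tag):
    c=r.camera(n); np.savez(f"{tag}.npz",**c); return c
def crop(c,u0,v0,w,h,s,fn):
    im=cv2.resize(c["image"][v0:v0+h,u0:u0+w,::-1],None,fx=s,fy=s,interpolation=cv2.INTER_CUBIC)
    for k in range(0,w,10): cv2.putText(im,str(u0+k),(k*s,8),0,.3,(0,255,255)); cv2.line(im,(k*s,9),(k*s,13),(0,255,255))
    for k in range(0,h,10): cv2.putText(im,str(v0+k),(0,k*s+4),0,.3,(0,255,255)); cv2.line(im,(20,k*s),(24,k*s),(0,255,255))
    cv2.imwrite(fn,im)
def at_z(c,u,v,z):   # pixel -> world point on plane z
    d=c["R"].T@np.linalg.solve(c["K"],[u,v,1]); o=-c["R"].T@c["t"]; return o+d*(z-o[2])/d[2]
def cloud(c):
    z=c["range_z"]; v,u=np.mgrid[:z.shape[0],:z.shape[1]]
    p=np.stack([u,v,np.ones_like(u)],-1)@np.linalg.inv(c["K"]).T*z[...,None]
    return (p-c["t"])@c["R"]
def px(c,X):
    p=c["K"]@(c["R"]@np.array(X)+c["t"]); return p[:2]/p[2]
E
python3 - <<'E'
from h import *
c=np.load("top0.npz"); crop(c,265,145,120,110,6,"pics/t1.png")
d=np.load("side0.npz"); crop(d,235,205,150,110,5,"pics/s1.png")
P=cloud(c)
for n,u,v in(("hub",298,184),("spr",301,231),("disp",355,192)): print(n,P[v,u])
E
```

```text
hub [ 0.60764118 -0.05656696  0.10334834]
spr [ 0.47937949 -0.0676136  -0.00182923]
disp [ 0.5969256  -0.23602382  0.00644349]
```

View pics/t1.png

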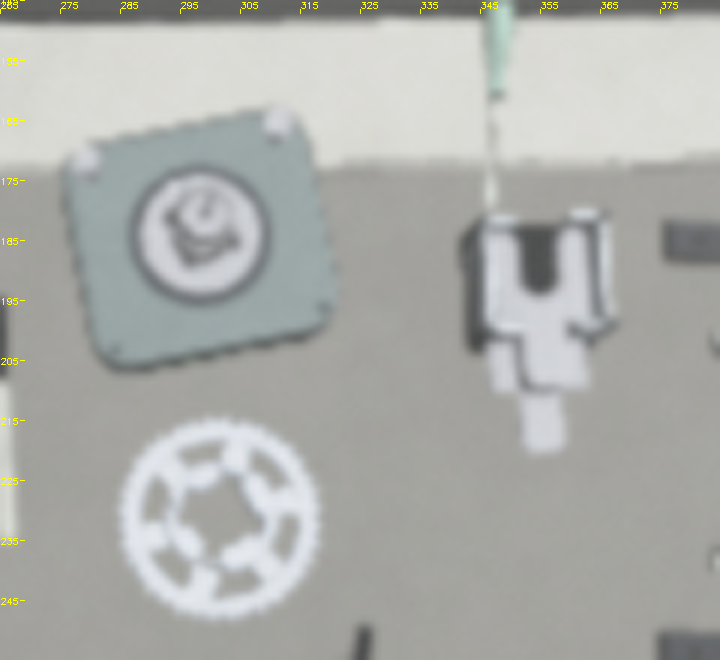

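View pics/s1.png

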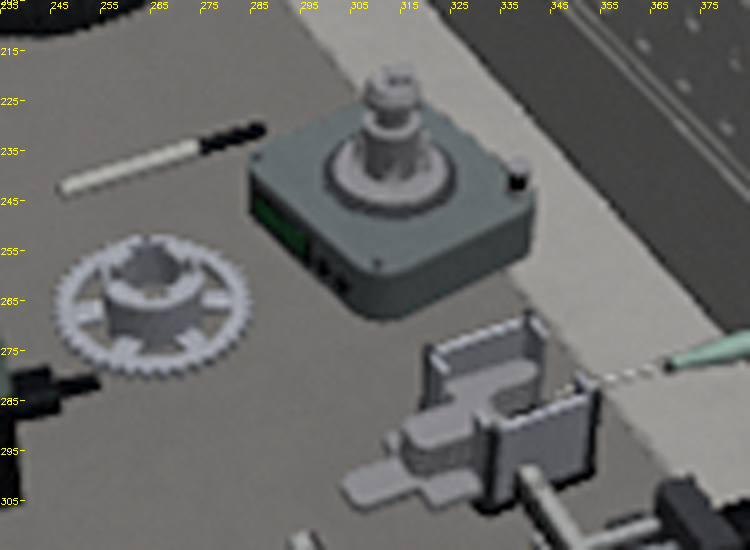

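The crops show the counter turned by about 10°, its hub head at (300,180) and the sprocket rim centred at (301.7,231.5). Keeper_1's tab tip is at (355,219) and the upper tabs end at about (354,210). Next I'll orthorectify patches from both cameras at the relevant heights.

```bash
cat >> h.py <<'E'
def ortho(c,cx,cy,z,half=.035,n=260):   # image up=+x, left=+y
    g=np.linspace(-half,half,n); X=cx-g[:,None]+0*g[None]; Y=cy-g[None]+0*g[:,None]
    W=np.stack([X,Y,np.full_like(X,z)],-1)@c["R"].T+c["t"]; p=W@c["K"].T
    m=(p[...,:2]/p[...,2:]).astype(np.float32)
    im=cv2.remap(c["image"][...,::-1].copy(),m[...,0],m[...,1],cv2.INTER_CUBIC)
    im=cv2.normalize(im,None,0,255,cv2.NORM_MINMAX)
    s=(n-1)/2/half
    for k in range(-30,31,10):
        q=int(n/2+k/1000*s); cv2.line(im,(q,0),(q,5),(0,255,255)); cv2.line(im,(0,q),(5,q),(0,255,255))
    cv2.drawMarker(im,(n//2,n//2),(0,0,255),0,8); return im
E
python3 - <<'E'
from h import *
T=np.load("top0.npz");S=np.load("side0.npz")
T=dict(T);S=dict(S)
print("spr",at_z(T,301.7,231.5,.006),"side",at_z(S,265.5,266,.006))
print("head top cam",at_z(T,299.7,180,.102),"side",at_z(S,313,220.5,.102))
print("flange",at_z(T,298.3,184.2,.046),"side",at_z(S,313,239.5,.046))
for n,c in(("T",T),("S",S)):
    P=cloud(c)
    def sel(cx,cy,rad,z0,z1):
        m=(np.hypot(P[...,0]-cx,P[...,1]-cy)<rad)&(P[...,2]>z0)&(P[...,2]<z1)&(c["range_z"]>0); return P[m]
    for nm,a in(("sprrim",(.485,-.075,.08,.005,.015)),("bosstop",(.485,-.075,.05,.027,.037)),("head",(.61,-.06,.05,.096,.11)),("flange",(.61,-.06,.06,.0425,.05)),("deck",(.61,-.06,.1,.036,.0425))):
        q=sel(*a)
        if len(q)>5: print(n,nm,len(q),q.mean(0).round(4),((q.max(0)+q.min(0))/2).round(4),np.ptp(q,0).round(3))
a=(.481,-.07); b=(.607,-.0615)
M=[np.hstack([ortho(c,*a,.032),ortho(c,*b,.102),ortho(c,*b,.068)]) for c in(T,S)]
cv2.imwrite("pics/o1.png",np.vstack(M))
E
```

```text
spr [ 0.47744227 -0.06934131  0.006     ] side [ 0.48097175 -0.06640751  0.006     ]
head top cam [ 0.61932706 -0.06167016  0.102     ] side [ 0.62001298 -0.05588848  0.102     ]
flange [ 0.61699514 -0.05991777  0.046     ] side [ 0.61780916 -0.06410223  0.046     ]
T sprrim 522 [ 0.4813 -0.0677  0.0084] [ 0.4839 -0.0738  0.0098] [0.15  0.154 0.01 ]
T bosstop 145 [ 0.4797 -0.0669  0.0317] [ 0.4794 -0.066   0.032 ] [0.051 0.054 0.009]
T head 75 [ 0.6188 -0.0579  0.1007] [ 0.6186 -0.0584  0.1008] [0.027 0.026 0.009]
T flange 251 [ 0.6171 -0.0568  0.045 ] [ 0.614  -0.0573  0.0461] [0.106 0.111 0.007]
T deck 1055 [ 0.6166 -0.0582  0.0394] [ 0.6191 -0.059   0.0393] [0.127 0.137 0.006]
S sprrim 556 [ 0.4781 -0.0751  0.009 ] [ 0.4871 -0.0748  0.01  ] [0.155 0.152 0.01 ]
S bosstop 173 [ 0.4785 -0.0672  0.0311] [ 0.4791 -0.0654  0.0312] [0.054 0.058 0.008]
S head 63 [ 0.6176 -0.06    0.1006] [ 0.6174 -0.0586  0.1012] [0.03  0.025 0.009]
S flange 178 [ 0.6114 -0.0664  0.0457] [ 0.6103 -0.0643  0.0462] [0.107 0.107 0.007]
S deck 909 [ 0.6112 -0.0694  0.0397] [ 0.618  -0.0598  0.0393] [0.13  0.137 0.006]
```

View pics/o1.png

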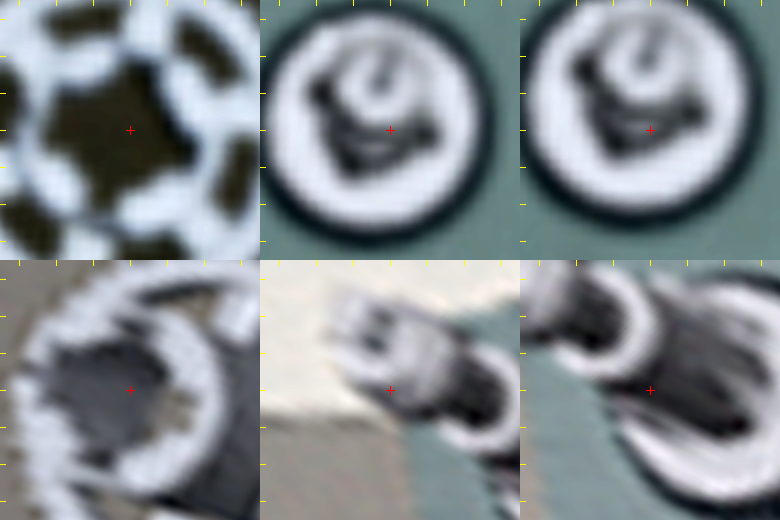

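The top camera's ortho patch shows four sprocket slots at about -14/76/163/-103°. The hub keys appear at about 69/161/-111°, so the fourth lies near -20°. I'll settle the master directions numerically with polar profiles.

```bash
cat > f.py <<'E'
from h import *
from scipy.ndimage import map_coordinates as mc
from scipy.optimize import minimize
T=dict(np.load("top0.npz"));S=dict(np.load("side0.npz"))
th=np.radians(np.arange(0,360,3))
def samp(c,cx,cy,z,rad,t=th):
    X=np.stack([cx+rad*np.cos(t),cy+rad*np.sin(t),np.full_like(t,z)],-1)@c["R"].T+c["t"]; p=X@c["K"].T; p=p[:,:2]/p[:,2:]
    g=c["image"].astype(float).mean(2); return mc(g,[p[:,1],p[:,0]],order=1)
# fit boss top ring+slots: supersampled model, bright annulus
def model(dx,dy,rad,t,yaw):
    x=rad*np.cos(t)-dx; y=rad*np.sin(t)-dy; X=x*np.cos(yaw)+y*np.sin(yaw); Y=-x*np.sin(yaw)+y*np.cos(yaw)
    R=np.hypot(X,Y); hole=R<.016
    hole|=(X>0)&(X<.0215)&(abs(Y)<.008)|(X<0)&(X>-.0215)&(abs(Y)<.0048)|(abs(X)<.0048)&(abs(Y)<.0215)
    return ((~hole)).astype(float)
def fit(c,cx0,cy0):
    g=np.arange(-.024,.0241,.001); X,Y=np.meshgrid(g,g); k=np.hypot(X,Y)<.0235
    rr=np.hypot(X,Y)[k]; tt=np.arctan2(Y,X)[k]
    best=[]
    obs=np.array(samp(c,cx0,cy0,.032,rr,tt))
    for yaw in range(0,360,3):
        for dx in np.arange(-.004,.0041,.001):
            for dy in np.arange(-.004,.0041,.001):
                full=np.zeros(X.shape); full[:]=model(dx,dy,np.hypot(X,Y),np.arctan2(Y,X),np.radians(yaw))
                m=cv2.GaussianBlur(full,(0,0),1.3)[k]
                best.append((np.corrcoef(m,obs)[0,1],yaw,dx,dy))
    best.sort(reverse=True); return best
for n,c in(("T",T),("S",S)):
    b=fit(c,.479,-.067); print(n,b[:3])
    for q in range(4):
        print(q,max(x for x in b if abs((x[1]-b[0][1]-90*q+45)%360-45)<20))
# head dot
for n,c,ctr in(("T",T,(.6187,-.0582)),("S",S,(.6175,-.059))):
    for rad in(.006,.009,.012): print(n,rad,samp(c,*ctr,.102,rad,np.radians(np.arange(0,360,20))).round().astype(int))
E
python3 f.py
python3 - <<'E'
from h import *
T=dict(np.load("top0.npz"));S=dict(np.load("side0.npz"))
M=[[ortho(T,.479,-.067,.032,.032,300),ortho(T,.6187,-.0582,.102,.018,300)],[ortho(S,.479,-.067,.032,.032,300),ortho(S,.6175,-.059,.102,.018,300)]]
cv2.imwrite("pics/o2.png",np.vstack([np.hstack(m) for m in M]))
E
```

```text
T [(np.float64(0.9554077110806622), 75, np.float64(0.001), np.float64(-0.001)), (np.float64(0.9519586650107369), 72, np.float64(0.001), np.float64(-0.001)), (np.float64(0.9517935133428169), 75, np.float64(0.0), np.float64(-0.001))]
0 (np.float64(0.9554077110806622), 75, np.float64(0.001), np.float64(-0.001))
1 (np.float64(0.9002514767126054), 165, np.float64(0.001), np.float64(0.0))
2 (np.float64(0.9190259227772419), 255, np.float64(0.001), np.float64(0.0))
3 (np.float64(0.9253652341535135), 345, np.float64(0.0), np.float64(0.0))
S [(np.float64(0.9470998556498252), 75, np.float64(0.001), np.float64(0.0)), (np.float64(0.9448556977546), 72, np.float64(0.001), np.float64(0.0)), (np.float64(0.9425996954829627), 75, np.float64(0.001), np.float64(0.001))]
0 (np.float64(0.9470998556498252), 75, np.float64(0.001), np.float64(0.0))
1 (np.float64(0.9135332876189525), 165, np.float64(0.001), np.float64(0.001))
2 (np.float64(0.9055003345622251), 255, np.float64(0.001), np.float64(0.001))
3 (np.float64(0.9148452303167245), 345, np.float64(0.001), np.float64(0.001))
T 0.006 [181 191 196 197 200 200 198 199 199 201 201 201 198 196 191 184 174 170]
T 0.009 [181 188 187 185 187 187 179 176 185 187 191 192 195 197 195 190 177 171]
T 0.012 [183 186 178 172 161 151 147 144 152 157 161 167 176 192 192 187 181 177]
S 0.006 [103 108 107 108 122 136 143 144 141 141 136 132 135 138 136 131 123 109]
S 0.009 [101 116 126 128 133 147 147 132 112 108 109 118 129 135 136 134 130 104]
S 0.012 [121 128 141 139 139 151 141 122 100  87  93 101 121 128 128 129 124 120]
```

View pics/o2.png

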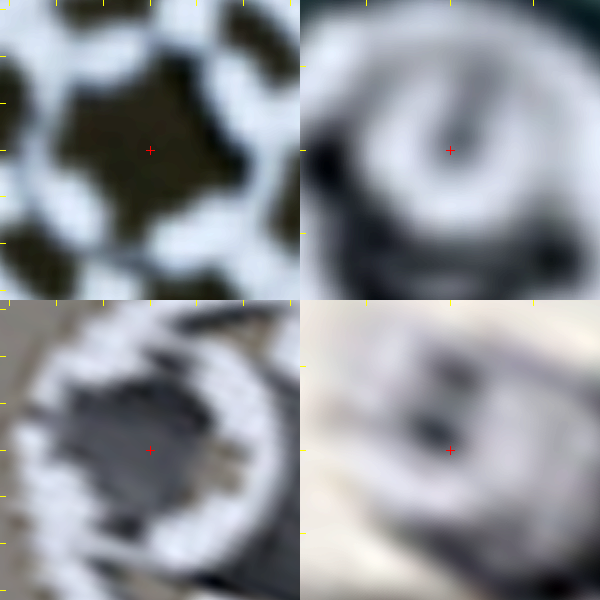

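The sprocket's master slot is at about 74°, with both cameras agreeing, and its centre is at (.480,-.0675). The hub head dot lies at about -22° from the axis, which matches the -20° from the keys. Next I'll check the obstacles, the tool axes and the dispenser.

Run:
```python
from h import *
from scipy.spatial.transform import Rotation as Ro
T=dict(np.load("top0.npz"));S=dict(np.load("side0.npz"))
s=r.read_state(); print(Ro.from_quat(s["eef_rot"]).as_matrix().round(3))
for c in(T,S):
    P=cloud(c); P=P[c["range_z"]>0]
    for z0,z1 in((.1,.2),(.2,.35)):
        m=(P[:,0]>.35)&(P[:,0]<.8)&(P[:,1]>-.4)&(P[:,1]<.3)&(P[:,2]>z0)&(P[:,2]<z1); q=P[m]
        if len(q):
            print(z0,"hist (x bin: y range)")
            for a in np.arange(.35,.8,.05):
                w=q[(q[:,0]>=a)&(q[:,0]<a+.05)]
                if len(w): print("  x%.2f n%d y %.3f..%.3f"%(a,len(w),w[:,1].min(),w[:,1].max()), np.sort(w[:,1])[:3].round(3))
    P=cloud(c)
    for lo,hi in((.0115,.0185),(.0325,.0395),(.05,.062)):
        m=(abs(P[...,0]-.59)<.12)&(abs(P[...,1]+.215)<.06)&(P[...,2]>lo)&(P[...,2]<hi)&(c["range_z"]>0); q=P[m]
        print(lo,len(q),q.min(0).round(3) if len(q) else"",q.max(0).round(3) if len(q) else "")
M=[np.hstack([ortho(c,.575,-.213,z,.075,380) for z in(.015,.036)]) for c in(T,)]
M+=[np.hstack([ortho(c,.575,-.213,z,.075,380) for z in(.015,.036)])for c in(S,)]
im=np.vstack(M); cv2.imwrite("pics/o3.png",cv2.resize(im,(600,600)))
```

```text
[[-0.973 -0.     0.23 ]
 [-0.23   0.001 -0.973]
 [ 0.    -1.    -0.001]]
0.1 hist (x bin: y range)
  x0.35 n1053 y -0.164..0.300 [-0.164 -0.163 -0.163]
  x0.40 n681 y 0.119..0.276 [0.119 0.122 0.125]
  x0.45 n510 y 0.089..0.207 [0.089 0.089 0.089]
  x0.50 n472 y 0.073..0.153 [0.073 0.073 0.074]
  x0.55 n686 y 0.070..0.300 [0.07 0.07 0.07]
  x0.60 n498 y -0.068..0.300 [-0.068 -0.068 -0.065]
  x0.65 n7 y 0.075..0.079 [0.075 0.075 0.076]
  x0.70 n2456 y -0.400..0.300 [-0.4   -0.399 -0.399]
  x0.75 n29 y -0.377..0.253 [-0.377 -0.373 -0.333]
0.2 hist (x bin: y range)
  x0.60 n353 y 0.076..0.142 [0.076 0.079 0.079]
  x0.65 n376 y 0.073..0.160 [0.073 0.075 0.076]
  x0.70 n5162 y -0.400..0.300 [-0.4 -0.4 -0.4]
  x0.75 n99 y -0.376..0.291 [-0.376 -0.372 -0.338]
0.0115 161 [ 0.51  -0.254  0.012] [ 0.709 -0.195  0.018]
0.0325 243 [ 0.541 -0.256  0.033] [ 0.623 -0.197  0.039]
0.05 104 [ 0.565 -0.261  0.05 ] [ 0.628 -0.195  0.062]
0.1 hist (x bin: y range)
  x0.35 n808 y -0.165..0.298 [-0.165 -0.164 -0.164]
  x0.40 n409 y 0.117..0.258 [0.117 0.119 0.12 ]
  x0.45 n350 y 0.086..0.194 [0.086 0.086 0.088]
  x0.50 n405 y 0.073..0.142 [0.073 0.074 0.074]
  x0.55 n645 y 0.067..0.300 [0.067 0.069 0.069]
  x0.60 n536 y -0.069..0.300 [-0.069 -0.068 -0.068]
  x0.65 n73 y 0.075..0.105 [0.075 0.076 0.076]
  x0.70 n4877 y -0.400..0.213 [-0.4 -0.4 -0.4]
  x0.75 n150 y -0.396..0.191 [-0.396 -0.396 -0.396]
0.2 hist (x bin: y range)
  x0.60 n340 y 0.079..0.144 [0.079 0.08  0.08 ]
  x0.65 n1031 y 0.074..0.146 [0.074 0.074 0.076]
  x0.70 n8694 y -0.400..0.185 [-0.4 -0.4 -0.4]
  x0.75 n287 y -0.397..0.191 [-0.397 -0.397 -0.396]
0.0115 250 [ 0.51  -0.261  0.012] [ 0.71  -0.203  0.018]
0.0325 309 [ 0.539 -0.262  0.033] [ 0.626 -0.196  0.039]
0.05 188 [ 0.565 -0.261  0.05 ] [ 0.626 -0.191  0.06 ]
```

View pics/o3.png

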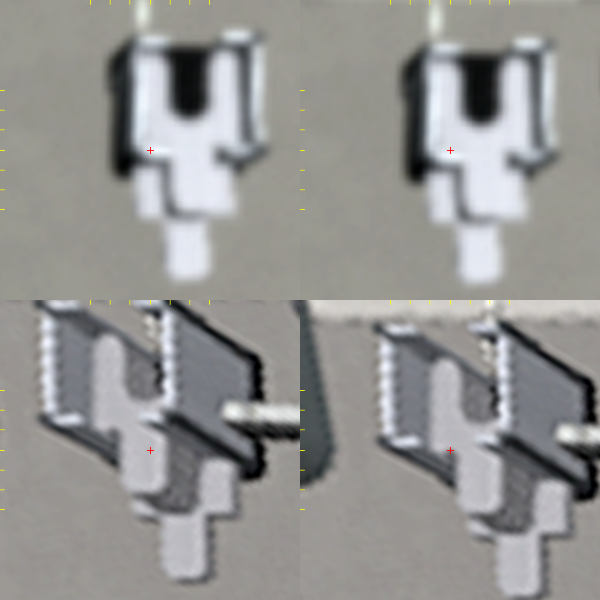

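Keeper_1's tab tip is at (.5105,-.232) in both cameras, and the dispenser's yaw is about +3°. I'll check the device near x≈.38 and move towards the sprocket.

```bash
cat >> h.py <<'E'
from scipy.spatial.transform import Rotation as Ro
def go(x,y,z,yaw=None):  # shift in tool axes (mm) and turn about tool y (deg) to a target TCP / jaw azimuth
    s=r.read_state(); R=Ro.from_quat(s["eef_rot"]).as_matrix(); p=s["ee_pos"]
    az=np.degrees(np.arctan2(R[1,2],R[0,2]))
    print("t%.2f pos"%s["time"],p.round(4),"jaw az %.1f"%az,"tilt",np.degrees(np.arccos(-R[2,1])).round(2),"F",s["ft_force"].round(1),"M",s["torque"].round(2),"w %.4f"%s["width"],"q",s["joint_positions"].round(2))
    print("tool shift mm",(R.T@(np.array([x,y,z])-p)*1000).round(1), "" if yaw is None else "turn y %.1f"%(-((yaw-az+180)%360-180)))
E
python3 - <<'E'
from h import *
for n in("top0","side0"):
    c=dict(np.load(n+".npz"));P=cloud(c);P=P[c["range_z"]>0]
    for z in(.06,.09,.12):
        m=(P[:,0]>.3)&(P[:,0]<.46)&(P[:,1]>-.25)&(P[:,1]<.05)&(P[:,2]>z); q=P[m]
        print(n,z,len(q),np.percentile(q,[0,1,99,100],axis=0).round(3).tolist() if len(q) else "")
E
python3 -m jog '[[-0.028,0,-0.028,0,0,0],[-0.028,0,-0.028,0,0,0],[-0.028,0,-0.028,0,0,0],[-0.028,0,-0.028,0,0,0],[-0.028,0,-0.028,0,0,0],[-0.028,0,-0.028,0,0,0],[-0.028,0,-0.028,0,0,0],[-0.028,0,-0.028,0,0,0],[-0.028,0,-0.028,0,0,0],[-0.028,0,-0.028,0,0,0]]'
python3 -c "
from h import *
go(.48,-.0675,.2,-16)"
```

```text
top0 0.06 1215 [[0.301, -0.164, 0.061], [0.302, -0.16, 0.07], [0.385, -0.057, 0.153], [0.39, -0.055, 0.156]]
top0 0.09 1170 [[0.301, -0.164, 0.09], [0.302, -0.16, 0.097], [0.383, -0.057, 0.153], [0.385, -0.055, 0.156]]
top0 0.12 1048 [[0.301, -0.162, 0.12], [0.302, -0.159, 0.121], [0.376, -0.058, 0.153], [0.381, -0.055, 0.156]]
side0 0.06 1833 [[0.3, -0.167, 0.06], [0.3, -0.164, 0.062], [0.378, -0.06, 0.152], [0.384, -0.052, 0.153]]
side0 0.09 1511 [[0.3, -0.165, 0.09], [0.301, -0.163, 0.092], [0.379, -0.06, 0.152], [0.384, -0.052, 0.153]]
side0 0.12 1137 [[0.3, -0.164, 0.12], [0.3, -0.161, 0.121], [0.374, -0.059, 0.152], [0.378, -0.052, 0.153]]
time: 0.93
ee_pos: [0.3519, -0.2622, 0.2159]
eef_rot: [-0.079, 0.705, -0.701, 0.073]
ft_force: [1.0, -1.7, -0.5]
width: 0.0873
t0.93 pos [ 0.3519 -0.2622  0.2159] jaw az -77.6 tilt 0.54 F [ 1.  -1.7 -0.5] M [-0.02 -0.09  0.03] w 0.0873 q [ 0.95 -0.05 -0.4   1.91 -0.02  1.29 -0.8 ]
tool shift mm [-167.    15.7 -162.6] turn y -61.6
```

```bash
python3 -m jog '[[-0.020,0,-0.017,0,-6.9,0],[-0.022,0,-0.015,0,-6.9,0],[-0.0235,0,-0.012,0,-6.9,0],[-0.025,0,-0.009,0,-6.9,0],[-0.026,0,-0.006,0,-6.9,0],[-0.026,0,-0.003,0,-6.9,0],[-0.026,0,0,0,-6.9,0],[-0.026,0,0.003,0,-6.9,0],[-0.0256,0,0.006,0,-6.9,0],[0,0,0,0,0,0]]' 1
python3 -c "
from h import *
go(.4935,-.0714,.2,-16)"
```

```text
time: 1.77
ee_pos: [0.4967, -0.0493, 0.2144]
eef_rot: [-0.444, 0.555, -0.548, 0.441]
ft_force: [-0.7, 0.7, 0.1]
width: 0.0869
t1.77 pos [ 0.4967 -0.0493  0.2144] jaw az -12.6 tilt 0.62 F [-0.7  0.7  0.1] M [ 0.03 -0.1  -0.03] w 0.0869 q [ 0.65  0.12 -0.68  1.76  0.07  1.3  -0.26]
tool shift mm [22.3 14.3  1.8] turn y 3.4
```

```bash
python3 -m jog '[[0.011,0.03,0.001,0,3.4,0],[0.011,0.03,0.001,0,0,0],[0,0.03,0,0,0,0],[0,0.02,0,0,0,0],[0,0,0,0,0,0]]'
python3 -c "
from h import *
go(.4935,-.0714,.013,-16)"
```

```text
time: 2.18
ee_pos: [0.493, -0.0694, 0.1007]
eef_rot: [-0.426, 0.568, -0.562, 0.425]
ft_force: [-0.9, -0.7, 0.0]
width: 0.087
t2.18 pos [ 0.493  -0.0694  0.1007] jaw az -16.0 tilt 0.52 F [-0.9 -0.7  0. ] M [-0.01 -0.04 -0.  ] w 0.0870 q [ 0.64  0.23 -0.65  1.9   0.15  1.07 -0.35]
tool shift mm [ 2.1 87.7  1.7] turn y 0.0
```

```bash
python3 -m jog '[[0.002,0.025,0.0015,0,0,0],[0,0.025,0,0,0,0],[0,0.02,0,0,0,0],[0,0.012,0,0,0,0],[0,0.004,0,0,0,0],[0,0,0,0,0,0]]'
python3 -c "
from h import *
s=r.read_state();print(Ro.from_quat(s['eef_rot']).as_matrix().round(4))
go(.4935,-.0714,.013,-16)"
```

```text
time: 2.68
ee_pos: [0.4947, -0.0731, 0.0157]
eef_rot: [-0.425, 0.568, -0.563, 0.424]
ft_force: [0.7, -0.1, 0.1]
width: 0.0872
[[-0.2803 -0.0054  0.9599]
 [-0.9599  0.0046 -0.2803]
 [-0.0029 -1.     -0.0065]]
t2.68 pos [ 0.4947 -0.0731  0.0157] jaw az -16.3 tilt 0.41 F [ 0.7 -0.1  0.1] M [-0.01 -0.15  0.03] w 0.0872 q [ 0.6   0.36 -0.61  1.96  0.25  0.9  -0.43]
tool shift mm [-1.3  2.7 -1.6] turn y -0.3
```

```bash
python3 -m jog '[[-0.0015,0.0025,0,0,0,0],[0,0,0,0,0,0]]'
python3 -m jog '[[0,0,0,0,0,0],[0,0,0,0,0,0],[0,0,0,0,0,0],[0,0,0,0,0,0],[0,0,0,0,0,0],[0,0,0,0,0,0],[0,0,0,0,0,0],[0,0,0,0,0,0]]' -1 35
python3 -c "
from h import *
go(.4935,-.0714,.15,-16)"
```

```text
time: 2.85
ee_pos: [0.4963, -0.0718, 0.015]
eef_rot: [-0.424, 0.568, -0.564, 0.424]
ft_force: [-0.3, 0.5, 0.2]
width: 0.0871
time: 3.52
ee_pos: [0.4977, -0.072, 0.0179]
eef_rot: [-0.423, 0.567, -0.565, 0.425]
ft_force: [-0.6, -0.3, -0.7]
width: 0.05
t3.52 pos [ 0.4977 -0.072   0.0179] jaw az -16.3 tilt 0.15 F [-0.6 -0.3 -0.7] M [-0.01  0.01 -0.02] w 0.0500 q [ 0.59  0.36 -0.61  1.96  0.25  0.9  -0.43]
tool shift mm [   0.3 -132.1   -4.3] turn y -0.3
```

```bash
python3 -m jog '[[0,-0.015,0,0,0,0],[0,-0.03,0,0,0,0],[0,-0.035,0,0,0,0],[0,-0.035,0,0,0,0],[0,-0.025,0,0,0,0],[0,0,0,0,0,0]]'
python3 -c "
from h import *
go(.6187,-.0585,.15,-110)
c=snap('side','s2'); crop(c,200,120,200,160,4,'pics/s2.png')"
```

```text
time: 4.02
ee_pos: [0.4954, -0.0718, 0.161]
eef_rot: [-0.425, 0.569, -0.563, 0.424]
ft_force: [0.5, -0.7, -3.3]
width: 0.0499
t4.02 pos [ 0.4954 -0.0718  0.161 ] jaw az -16.2 tilt 0.48 F [ 0.5 -0.7 -3.3] M [-0.05 -0.24 -0.03] w 0.0499 q [ 0.66  0.17 -0.66  1.83  0.1   1.19 -0.31]
tool shift mm [-47.2  10.2 114.8] turn y 93.8
```

View pics/s2.png

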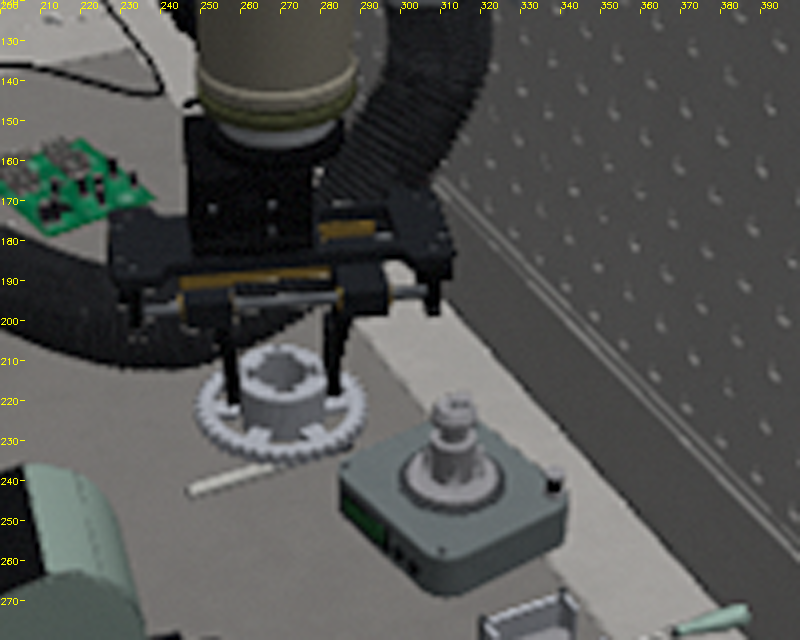

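The sprocket hangs level in the fingers with its boss visible (about (270,215)), and the hub is clear. I'll measure the boss centre relative to the hub head in the same camera.

```bash
sed -i '/^for n,c in(("T"/,$d' f.py; sed -i 's/def fit(c,cx0,cy0):/def fit(c,cx0,cy0,z=.032,yaws=range(0,360,3)):/; s/cy0,.032,rr/cy0,z,rr/; s/for yaw in range(0,360,3)/for yaw in yaws/' f.py
python3 - <<'E'
from f import *
c=dict(np.load("s2.npz"))
P=cloud(c); m=(np.hypot(P[...,0]-.4954,P[...,1]+.0718)<.03)&(abs(P[...,2]-.175)<.02)
print("z pct",np.percentile(P[m][:,2],[50,70,80,90,95]).round(4))
for z in(.1745,.1765): print(z,fit(c,.4954,-.0718,z,range(66,84,2))[:3])
m=(P[...,0]>.6)&(P[...,0]<.8)&(P[...,1]>-.3)&(P[...,1]<.06)&(P[...,2]>.13)&(P[...,2]<.35); print("wall x",np.percentile(P[m][:,0],[1,5,50]))
g=P[(P[...,2]>.005)&(P[...,2]<.3)&(np.hypot(P[...,0]-.4954,P[...,1]+.0718)<.06)]
E
```

```text
z pct [0.1718 0.1749 0.1759 0.1771 0.1808]
0.1745 [(np.float64(0.9567832256631021), 72, np.float64(0.001), np.float64(0.001)), (np.float64(0.9544607740712999), 74, np.float64(0.001), np.float64(0.001)), (np.float64(0.9537334743084867), 70, np.float64(0.001), np.float64(0.001))]
0.1765 [(np.float64(0.9526994497012868), 72, np.float64(0.0), np.float64(-0.002)), (np.float64(0.9509508889674495), 74, np.float64(0.0), np.float64(-0.002)), (np.float64(0.9503943591107017), 70, np.float64(0.0), np.float64(-0.002))]
wall x [0.7394351  0.74021358 0.74206313]
```

Run:
```python
from f import *
from scipy.optimize import least_squares
rad=np.arange(.018,.042,.0005)
for n,c in(("T",T),("S",S),("S2",dict(np.load("s2.npz")))):
    cx,cy=.618,-.059
    for it in range(4):
        t=np.radians(np.arange(0,360,6)); pr=np.array([samp(c,cx,cy,.046,rr*np.ones_like(t),t) for rr in rad]).T
        e=rad[np.argmin(np.gradient(pr,axis=1),1)]; X=cx+e*np.cos(t); Y=cy+e*np.sin(t)
        f=least_squares(lambda p:np.hypot(X-p[0],Y-p[1])-p[2],[cx,cy,.03],loss="soft_l1",f_scale=.001); cx,cy,_=f.x
    print(n,f.x.round(4),np.median(abs(f.fun)).round(4))
```

```text
T [ 0.619  -0.0586  0.0295] 0.0005
S [ 0.62   -0.0577  0.0305] 0.001
S2 [ 0.6201 -0.0577  0.0303] 0.0009
```

```bash
python3 -m jog '[[0,0,0,0,7,0],[0,0,0,0,7,0],[0,0,0,0,7,0],[0,0,0,0,7,0],[0,0,0,0,7,0],[0,0,0,0,7,0],[0,0,0,0,7,0],[0,0,0,0,7,0],[0,0,0,0,7,0],[0,0,0,0,7,0],[0,0,0,0,7,0],[0,0,0,0,7,0]]'
python3 -c "
from h import *
go(.619,-.0585,.15,-110)"
```

```text
time: 5.07
ee_pos: [0.4852, -0.072, 0.1395]
eef_rot: [0.063, 0.705, -0.701, -0.086]
ft_force: [-0.2, -0.4, -3.0]
width: 0.0499
t5.07 pos [ 0.4852 -0.072   0.1395] jaw az -102.1 tilt 1.88 F [-0.2 -0.4 -3. ] M [-0.03 -0.03  0.01] w 0.0499 q [ 0.54  0.17 -0.52  1.86  0.08  1.17 -1.79]
tool shift mm [-127.6  -14.6  -41.3] turn y 7.9
```

```bash
cat >> h.py <<'E'
def go(x,y,z,yaw):
    s=r.read_state(); R=Ro.from_quat(s["eef_rot"]).as_matrix(); p=s["ee_pos"]; a=np.radians(yaw)
    zz=np.array([np.cos(a),np.sin(a),0]); yy=np.array([0,0,-1.]); D=np.stack([np.cross(yy,zz),yy,zz],1)
    print("t%.2f pos"%s["time"],p.round(4),"jaw az %.1f"%np.degrees(np.arctan2(R[1,2],R[0,2])),"F",s["ft_force"].round(1),"M",s["torque"].round(2),"w %.4f"%s["width"],"q",s["joint_positions"].round(2))
    print("shift mm",(R.T@(np.array([x,y,z])-p)*1000).round(1),"rotvec",Ro.from_matrix(R.T@D).as_rotvec(degrees=True).round(1))
E
python3 -m jog '[[-0.02,-0.01,-0.005,0,4,0],[-0.03,-0.005,-0.01,0,4,0],[-0.035,0,-0.012,0,0,0],[-0.03,0,-0.01,0,0,0],[-0.01,0,-0.003,0,0,0],[0,0,0,0,0,0]]'
python3 -c "
from h import *
go(.619,-.0585,.15,-110)"
```

```text
time: 5.57
ee_pos: [0.6156, -0.0748, 0.1365]
eef_rot: [-0.113, -0.694, 0.695, 0.147]
ft_force: [-0.8, -0.3, -2.6]
width: 0.0498
t5.57 pos [ 0.6156 -0.0748  0.1365] jaw az -111.2 F [-0.8 -0.3 -2.6] M [0.05 0.03 0.01] w 0.0498 q [ 0.41  0.46 -0.48  1.51  0.21  1.27 -2.04]
shift mm [  3.4 -13.6 -16.3] rotvec [-0.5 -1.2  2.7]
```

```bash
python3 -m jog '[[0.001,0.002,-0.005,-0.2,-0.4,1],[0.001,0,-0.005,-0.2,-0.4,1],[0.001,0,-0.005,-0.1,-0.4,0.7],[0,0,0,0,0,0]]'
python3 -c "
from h import *
go(.619,-.0585,.12,-110)"
```

```text
time: 5.9
ee_pos: [0.6142, -0.0584, 0.1276]
eef_rot: [-0.119, -0.696, 0.697, 0.125]
ft_force: [0.1, 0.3, -2.2]
width: 0.0502
t5.90 pos [ 0.6142 -0.0584  0.1276] jaw az -109.9 F [ 0.1  0.3 -2.2] M [ 0.1   0.01 -0.01] w 0.0502 q [ 0.41  0.43 -0.49  1.57  0.21  1.2  -2.05]
shift mm [-4.6  7.6 -1.5] rotvec [-0.1  0.1  0.4]
```

```bash
python3 -m jog '[[-0.004,0.001,-0.0015,0,0,0.4],[-0.001,0.002,0,0,0,0],[0,0.001,0,0,0,0]]'
python3 - <<'E'
from h import *
go(.619,-.0585,.11,-110)
a=snap("top","t3"); c=snap("side","s3"); crop(c,255,155,120,100,5,"pics/s3.png")
E
```

```text
time: 6.15
ee_pos: [0.6186, -0.0589, 0.1238]
eef_rot: [-0.122, -0.695, 0.698, 0.122]
ft_force: [0.3, 0.1, -2.0]
width: 0.0498
t6.15 pos [ 0.6186 -0.0589  0.1238] jaw az -109.9 F [ 0.3  0.1 -2. ] M [ 0.03  0.03 -0.04] w 0.0498 q [ 0.4   0.44 -0.49  1.57  0.22  1.19 -2.05]
shift mm [-0.3 13.8 -0.6] rotvec [-0.2  0.1 -0. ]
```

View pics/s3.png

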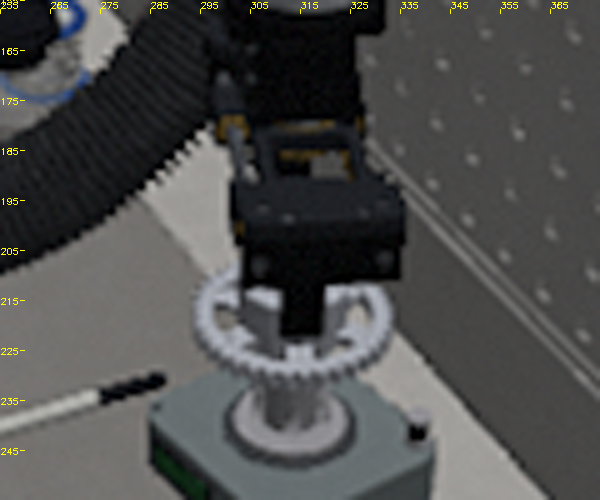

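The sprocket hangs centred over the hub at about (315,220), with the head hidden in its bore. I'll descend while watching the force.

```bash
python3 -m jog '[[0,0.005,0,0,0,0],[0,0.005,0,0,0,0],[0,0.004,0,0,0,0]]'; python3 -m jog '[[0,0.005,0,0,0,0],[0,0.005,0,0,0,0],[0,0.004,0,0,0,0]]'
python3 -c "
from h import *
go(.619,-.0585,.09,-110)"
```

```text
time: 6.5
ee_pos: [0.6194, -0.0595, 0.1099]
eef_rot: [-0.123, -0.695, 0.698, 0.122]
ft_force: [0.4, 1.1, -2.1]
width: 0.0501
time: 6.75
ee_pos: [0.6195, -0.059, 0.0941]
eef_rot: [-0.123, -0.696, 0.697, 0.122]
ft_force: [-0.3, 0.0, -2.7]
width: 0.0502
t6.75 pos [ 0.6195 -0.059   0.0941] jaw az -109.9 F [-0.3  0.  -2.7] M [ 0.21 -0.07 -0.01] w 0.0502 q [ 0.4   0.47 -0.48  1.6   0.24  1.13 -2.06]
shift mm [ 0.6  4.1 -0.3] rotvec [-0.1  0.1 -0.1]
```

```bash
python3 -m jog '[[0,0.004,0,0,0,0],[0,0.004,0,0,0,0],[0,0.003,0,0,0,0]]'; python3 -m jog '[[0,0.003,0,0,0,0],[0,0.003,0,0,0,0],[0,0.003,0,0,0,0]]'
python3 -c "
from h import *
go(.619,-.0585,.0635,-110)"
```

```text
time: 7.0
ee_pos: [0.6193, -0.0586, 0.0813]
eef_rot: [-0.122, -0.696, 0.697, 0.122]
ft_force: [-0.2, 1.4, -2.5]
width: 0.0497
time: 7.25
ee_pos: [0.6194, -0.0587, 0.0713]
eef_rot: [-0.122, -0.696, 0.697, 0.122]
ft_force: [0.5, 0.2, -2.8]
width: 0.0504
t7.25 pos [ 0.6194 -0.0587  0.0713] jaw az -109.9 F [ 0.5  0.2 -2.8] M [ 0.36 -0.14 -0.03] w 0.0504 q [ 0.39  0.49 -0.48  1.62  0.25  1.09 -2.07]
shift mm [ 0.5  7.8 -0. ] rotvec [-0.1  0.1 -0.1]
```

```bash
python3 -m jog '[[0,0.003,0,0,0,0],[0,0.003,0,0,0,0]]'; python3 -m jog '[[0,0.002,0,0,0,0],[0,0.002,0,0,0,0]]'
python3 -c "
from h import *
go(.619,-.0585,.06,-110)"
```

```text
time: 7.42
ee_pos: [0.6197, -0.0586, 0.0649]
eef_rot: [-0.123, -0.696, 0.697, 0.122]
ft_force: [0.7, 0.3, -2.4]
width: 0.05
time: 7.58
ee_pos: [0.6202, -0.0585, 0.0631]
eef_rot: [-0.123, -0.696, 0.697, 0.121]
ft_force: [-11.3, 1.4, 27.3]
width: 0.0497
t7.58 pos [ 0.6202 -0.0585  0.0631] jaw az -109.9 F [-11.3   1.4  27.3] M [-0.19  2.84 -0.03] w 0.0497 q [ 0.39  0.5  -0.48  1.62  0.26  1.08 -2.08]
shift mm [1.1 3.1 0.4] rotvec [-0.1  0.1 -0.2]
```

```bash
python3 -m jog '[[0,0,0,0,0,0],[0,0,0,0,0,0],[0,0,0,0,0,0],[0,0,0,0,0,0]]' 0.6
python3 -c "
from h import *
go(.619,-.0585,.12,-110)"
python3 -m jog '[[0,-0.005,0,0,0,0],[0,-0.02,0,0,0,0],[0,-0.03,0,0,0,0],[0,-0.03,0,0,0,0],[0,-0.02,0,0,0,0],[0,0,0,0,0,0]]'
python3 - <<'E'
from h import *
go(.485,-.2335,.15,-87)
E
```

```text
time: 7.92
ee_pos: [0.621, -0.0592, 0.0648]
eef_rot: [-0.124, -0.695, 0.698, 0.12]
ft_force: [0.7, 0.6, 0.2]
width: 0.0665
t7.92 pos [ 0.621  -0.0592  0.0648] jaw az -109.9 F [0.7 0.6 0.2] M [ 0.06  0.03 -0.01] w 0.0665 q [ 0.39  0.5  -0.48  1.62  0.26  1.08 -2.08]
shift mm [  1.8 -55.2   0.1] rotvec [-0.2  0.1 -0.3]
time: 8.42
ee_pos: [0.619, -0.0593, 0.173]
eef_rot: [-0.122, -0.695, 0.698, 0.122]
ft_force: [0.0, -0.0, 0.6]
width: 0.0693
t8.42 pos [ 0.619  -0.0593  0.173 ] jaw az -109.9 F [ 0.  -0.   0.6] M [ 0.01  0.   -0.05] w 0.0693 q [ 0.41  0.4  -0.5   1.51  0.2   1.28 -2.04]
shift mm [ 66.6  23.8 209.3] rotvec [ -0.2 -22.9  -0. ]
```

```bash
python3 -m jog '[[0.0115,0,0.031,0,-3.8,0],[0.0115,0,0.031,0,-3.8,0],[0.0115,0,0.031,0,-3.8,0],[0.0115,0,0.031,0,-3.8,0],[0.0115,0,0.031,0,-3.8,0],[0.0115,0,0.031,0,-3.8,0],[0,0,0,0,0,0]]' 0
python3 - <<'E'
from h import *
go(.5235,-.2315,.1,-87)
S=dict(np.load("side0.npz"));P=cloud(S);T=dict(np.load("top0.npz"));Q=cloud(T)
for A in(P,Q):
    m=(A[...,0]>.4)&(A[...,0]<.65)&(A[...,1]<-.27)&(A[...,1]>-.36)&(A[...,2]>.03); q=A[m]; print(len(q),np.percentile(q,[0,5,50,95,100],axis=0).round(3).tolist())
a=snap("top","t4"); c=snap("side","s4"); crop(c,235,190,160,120,5,"pics/s4.png")
E
```

```text
time: 9.0
ee_pos: [0.5155, -0.233, 0.1735]
eef_rot: [0.026, -0.705, 0.708, -0.028]
ft_force: [-0.8, -1.3, 0.3]
width: 0.0444
t9.00 pos [ 0.5155 -0.233   0.1735] jaw az -85.7 F [-0.8 -1.3  0.3] M [-0.03 -0.02  0.  ] w 0.0444 q [ 0.75  0.27 -0.48  1.67  0.13  1.23 -1.25]
shift mm [-7.9 73.5 -1.1] rotvec [-0.2  1.3 -0.1]
1373 [[0.4, -0.36, 0.031], [0.407, -0.359, 0.052], [0.507, -0.342, 0.064], [0.622, -0.311, 0.082], [0.646, -0.296, 0.087]]
815 [[0.4, -0.36, 0.03], [0.406, -0.359, 0.051], [0.511, -0.341, 0.062], [0.633, -0.313, 0.082], [0.647, -0.298, 0.088]]
```

View pics/s4.png

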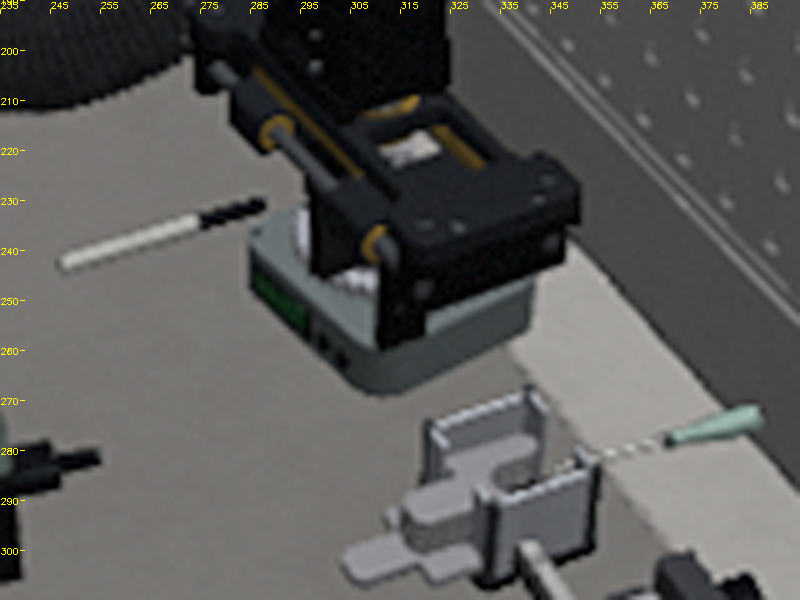

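The gripper hides the counter from this view. The dispenser is undisturbed, with keeper_1's tab at (315,303). Next I'll check the vise heights under the gripper body and the sprocket's seating from the top camera.

Run:
```python
from h import *
S=dict(np.load("side0.npz"));P=cloud(S);T=dict(np.load("top0.npz"));Q=cloud(T)
for A in(P,Q):
  for lo in(-.30,-.31,-.32,-.33,-.34):
    m=(A[...,0]>.44)&(A[...,0]<.59)&(A[...,1]<lo+.01)&(A[...,1]>lo)&(A[...,2]>.02); q=A[m]
    if len(q): print(lo,len(q),q[:,2].max().round(3),"x",q[:,0].min().round(3),q[:,0].max().round(3), "hi x",q[q[:,2]>.066][:,0].round(2)[:6])
c=dict(np.load("t4.npz"));A=cloud(c)
for a,b in((.068,.09),(.046,.064)):
    m=(np.hypot(A[...,0]-.619,A[...,1]+.0585)<.06)&(A[...,2]>a)&(A[...,2]<b); q=A[m]; print(len(q),np.median(q[:,2]),q.mean(0).round(4) if len(q) else "")
cv2.imwrite("pics/t4.png",np.hstack([ortho(c,.619,-.0585,.078,.032,300),ortho(c,.619,-.0585,.056,.065,300)]))
```

```text
-0.3 10 0.081 x 0.448 0.461 hi x [0.45 0.46 0.46 0.46 0.45 0.46]
-0.31 51 0.085 x 0.448 0.562 hi x [0.56 0.56 0.56 0.56 0.55 0.55]
-0.32 52 0.087 x 0.446 0.561 hi x [0.56 0.55 0.56 0.56 0.56 0.56]
-0.33 144 0.084 x 0.44 0.582 hi x [0.56 0.56 0.55 0.56 0.56 0.56]
-0.34 187 0.084 x 0.44 0.59 hi x [0.56 0.56 0.56 0.56 0.55 0.55]
-0.3 5 0.084 x 0.449 0.455 hi x [0.46 0.45 0.45 0.45 0.45]
-0.31 28 0.087 x 0.449 0.563 hi x [0.56 0.56 0.56 0.56 0.56 0.56]
-0.32 30 0.086 x 0.444 0.562 hi x [0.56 0.56 0.56 0.56 0.56 0.56]
-0.33 80 0.088 x 0.441 0.567 hi x [0.56 0.56 0.56 0.56 0.56 0.56]
-0.34 91 0.084 x 0.441 0.588 hi x [0.56 0.56 0.56 0.56 0.56 0.56]
173 0.07696173003544847 [ 0.6176 -0.0582  0.0767]
475 0.05487673257392628 [ 0.6186 -0.0582  0.0548]
```

View pics/t4.png

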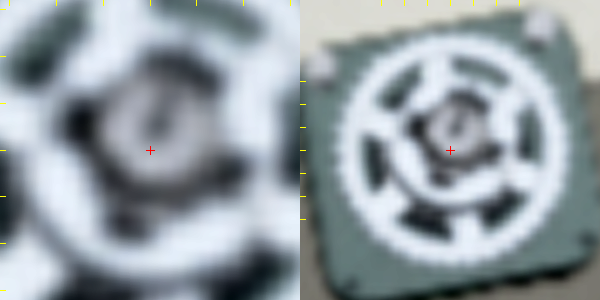

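The sprocket is seated: boss top at .077 and rim at .055, both matching the home heights. The vise bars (.087 high) obstruct the gripper body on the right, so I'll work out the free window in x.

Run:
```python
from h import *
for n in("side0","top0","t4","s4"):
    A=cloud(dict(np.load(n+".npz")))
    m=(A[...,1]<-.285)&(A[...,1]>-.335)&(A[...,2]>.066)&(A[...,2]<.1)
    for a,b in((.42,.5),(.5,.6)):
        q=A[m&(A[...,0]>a)&(A[...,0]<b)]
        if len(q): print(n,len(q),"x",np.percentile(q[:,0],[0,3,97,100]).round(4),"ymax",q[:,1].max().round(3),"z",q[:,2].max().round(3))
go(.508,-.2325,.1,-87)
```

```text
side0 115 x [0.4432 0.4456 0.4583 0.4606] ymax -0.296 z 0.085
side0 86 x [0.5486 0.5497 0.561  0.5624] ymax -0.3 z 0.087
top0 55 x [0.4437 0.4454 0.4578 0.4579] ymax -0.298 z 0.088
top0 55 x [0.5501 0.5502 0.5617 0.5626] ymax -0.304 z 0.086
s4 116 x [0.4425 0.4443 0.4582 0.4593] ymax -0.296 z 0.084
s4 89 x [0.5489 0.5494 0.5612 0.5623] ymax -0.302 z 0.084
t9.10 pos [ 0.518  -0.2269  0.1737] jaw az -85.6 F [0.8 0.3 0. ] M [ 0.1  -0.02 -0.04] w 0.0436 q [ 0.75  0.27 -0.49  1.67  0.13  1.23 -1.26]
shift mm [10.7 73.7  4.7] rotvec [-0.   1.4 -0.2]
```

```bash
python3 -m jog '[[0.006,0.02,0.003,0,0.7,0],[0.006,0.02,0.002,0,0.7,0],[0,0.02,0,0,0,0],[0,0.015,0,0,0,0],[0,0,0,0,0,0]]'
python3 -c "
from h import *
go(.505,-.232,.005,-87)"
```

```text
time: 9.52
ee_pos: [0.5102, -0.2262, 0.0967]
eef_rot: [-0.016, 0.707, -0.706, 0.022]
ft_force: [-0.5, 0.3, -1.6]
width: 0.0437
t9.52 pos [ 0.5102 -0.2262  0.0967] jaw az -86.9 F [-0.5  0.3 -1.6] M [ 0.02  0.04 -0.  ] w 0.0437 q [ 0.74  0.33 -0.48  1.77  0.16  1.07 -1.3 ]
shift mm [ 6.2 91.6  5.6] rotvec [ 0.   0.1 -0.5]
```

```bash
python3 -m jog '[[0.003,0.02,0.003,0,0,-0.3],[0.003,0.02,0.003,0,0,0],[0,0.015,0,0,0,0],[0,0.008,0,0,0,0],[0,0,0,0,0,0]]'
python3 -c "
from h import *
go(.505,-.232,.005,-87)"
```

```text
time: 9.93
ee_pos: [0.5094, -0.2262, 0.0343]
eef_rot: [-0.019, 0.708, -0.706, 0.024]
ft_force: [-0.1, -0.3, 0.1]
width: 0.0436
t9.93 pos [ 0.5094 -0.2262  0.0343] jaw az -86.5 F [-0.1 -0.3  0.1] M [-0.01  0.02 -0.02] w 0.0436 q [ 0.73  0.41 -0.46  1.82  0.21  0.96 -1.33]
shift mm [ 4.9 29.3  5.6] rotvec [ 0.1  0.5 -0.4]
```

```bash
python3 -m jog '[[0.005,0.004,0.005,0,0.4,-0.2],[0.001,0.004,0.001,0,0,0],[0,0,0,0,0,0]]'
python3 -c "
from h import *
go(.505,-.232,.005,-87)"
```

```text
time: 10.18
ee_pos: [0.5055, -0.2319, 0.0282]
eef_rot: [-0.017, 0.707, -0.706, 0.021]
ft_force: [0.4, 0.2, 0.6]
width: 0.0435
t10.18 pos [ 0.5055 -0.2319  0.0282] jaw az -86.9 F [0.4 0.2 0.6] M [-0.07  0.02  0.03] w 0.0435 q [ 0.73  0.41 -0.45  1.83  0.21  0.95 -1.33]
shift mm [ 0.6 23.2  0.1] rotvec [ 0.1  0.1 -0.3]
```

```bash
python3 -m jog '[[0.001,0.008,0,0,0,0],[0.001,0.008,0,0,0,0],[0,0.006,0,0,0,0]]'
python3 -c "
from h import *
go(.505,-.232,.005,-87)"
```

```text
time: 10.43
ee_pos: [0.5053, -0.2332, 0.0073]
eef_rot: [0.016, -0.707, 0.707, -0.022]
ft_force: [0.4, -0.5, -0.5]
width: 0.0435
t10.43 pos [ 0.5053 -0.2332  0.0073] jaw az -86.9 F [ 0.4 -0.5 -0.5] M [-0.03  0.05  0.02] w 0.0435 q [ 0.73  0.44 -0.44  1.84  0.23  0.9  -1.34]
shift mm [ 0.2  2.3 -1.2] rotvec [-0.1  0.1 -0.6]
```

```bash
python3 -m jog '[[0,0.002,-0.001,0,0,0],[0,0,0,0,0,0],[0,0,0,0,0,0],[0,0,0,0,0,0],[0,0,0,0,0,0]]' -1 20
python3 -c "
from h import *
go(.496,-.232,.005,-87)"
```

```text
time: 10.85
ee_pos: [0.5043, -0.2315, 0.0032]
eef_rot: [-0.016, 0.707, -0.707, 0.022]
ft_force: [-0.2, 0.1, -0.4]
width: 0.0201
t10.85 pos [ 0.5043 -0.2315  0.0032] jaw az -86.9 F [-0.2  0.1 -0.4] M [-0.02  0.14 -0.01] w 0.0201 q [ 0.72  0.44 -0.44  1.85  0.23  0.9  -1.34]
shift mm [ 8.3 -1.9  0.1] rotvec [ 0.   0.1 -0.4]
```

```bash
python3 -m jog '[[0,0,0,0,0,0],[0,0,0,0,0,0]]'
python3 -c "
from h import *
go(.496,-.232,.005,-87)"
```

```text
time: 11.02
ee_pos: [0.5043, -0.2316, 0.0035]
eef_rot: [-0.016, 0.707, -0.707, 0.022]
ft_force: [-1.0, -0.4, -0.3]
width: 0.02
t11.02 pos [ 0.5043 -0.2316  0.0035] jaw az -86.9 F [-1.  -0.4 -0.3] M [ 0.09  0.08 -0.02] w 0.0200 q [ 0.72  0.44 -0.44  1.85  0.23  0.9  -1.34]
shift mm [ 8.3 -1.6 -0. ] rotvec [ 0.   0.1 -0.4]
```

```bash
python3 -m jog '[[0,0,0,0,0,0],[0,0,0,0,1.5,0],[-0.002,0,0,0,1.5,0],[-0.002,0,0,0,0,0]]' -0.2
python3 -c "
from h import *
go(.5085,-.232,.005,-90)"
```

```text
time: 11.35
ee_pos: [0.5085, -0.2318, 0.004]
eef_rot: [0.004, 0.707, -0.707, 0.001]
ft_force: [0.2, 0.3, 0.6]
width: 0.0334
t11.35 pos [ 0.5085 -0.2318  0.004 ] jaw az -90.2 F [0.2 0.3 0.6] M [ 0.04  0.01 -0.  ] w 0.0334 q [ 0.71  0.45 -0.43  1.84  0.23  0.9  -1.4 ]
shift mm [-0.  -1.   0.2] rotvec [ 0.  -0.2 -0.5]
```

```bash
python3 -m jog '[[0,0,0,0,0,0],[0,0,0,0,0,0],[0,0,0,0,0,0],[0,0,0,0,0,0]]' -1 20
python3 -c "
from h import *
go(.496,-.232,.005,-90)"
python3 -m jog '[[0.003,0,0,0,0,0],[0.005,0,0,0,0,0],[0.004,0,0,0,0,0],[0,0,0,0,0,0]]'
python3 - <<'E'
from h import *
go(.508,-.232,.005,-87)
c=snap("side","s5");cv2.imwrite("pics/s5.png",np.hstack([cv2.resize(c["image"][240:330,285:385,::-1],None,fx=5,fy=5,interpolation=2)]))
P=cloud(c);m=(abs(P[...,0]-.49)<.04)&(abs(P[...,1]+.232)<.02)&(P[...,2]>.01)&(P[...,2]<.02);q=P[m];print(len(q),q[:,0].min() if len(q) else 0)
E
```

```text
time: 11.68
ee_pos: [0.5092, -0.2317, 0.0043]
eef_rot: [-0.004, -0.707, 0.707, -0.002]
ft_force: [-0.2, 0.8, -0.5]
width: 0.0214
t11.68 pos [ 0.5092 -0.2317  0.0043] jaw az -90.2 F [-0.2  0.8 -0.5] M [ 0.04 -0.02  0.02] w 0.0214 q [ 0.71  0.45 -0.43  1.84  0.23  0.9  -1.4 ]
shift mm [13.2 -0.9  0.4] rotvec [-0.  -0.2 -0.5]
time: 12.02
ee_pos: [0.4976, -0.2315, 0.0047]
eef_rot: [-0.005, -0.707, 0.707, -0.003]
ft_force: [1.1, 0.4, -0.5]
width: 0.0214
t12.02 pos [ 0.4976 -0.2315  0.0047] jaw az -90.2 F [ 1.1  0.4 -0.5] M [ 0.1  -0.02 -0.  ] w 0.0214 q [ 0.73  0.43 -0.44  1.87  0.22  0.88 -1.39]
shift mm [-10.4  -0.2   0.4] rotvec [-0.  -3.2 -0.7]
13 0.48665666465914387
```

View pics/s5.png

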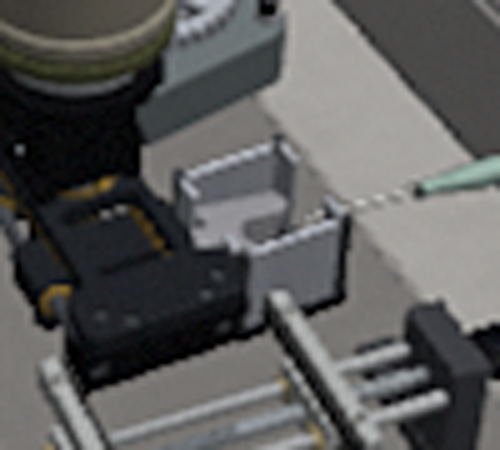

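The gripper body sits between the two vise bars, and the tab is still gripped at 21.4 mm, so the keeper followed. That was the 12th and last picture, so from here I go by numbers. I'll ratchet again.

```bash
python3 -m jog '[[0,0,0,0,0,0],[0,0,0,0,0,0],[-0.004,0,0,0,-1.5,0],[-0.004,0,0,0,-0.5,0],[-0.001,0,0,0,0,0]]' -0.2
python3 -c "
from h import *
go(.506,-.232,.005,-88)"
python3 -m jog '[[0,0,0,0,0,0],[0,0,0,0,0,0],[0,0,0,0,0,0],[0,0,0,0,0,0]]' -1 20
python3 -c "
from h import *
go(.496,-.232,.005,-88)"
python3 -m jog '[[0.003,0,0,0,0,0],[0.004,0,0,0,0,0],[0.003,0,0,0,0,0],[0,0,0,0,0,0]]'
python3 -c "
from h import *
go(.506,-.232,.005,-88)"
```

```text
time: 12.48
ee_pos: [0.5058, -0.2318, 0.0045]
eef_rot: [0.009, -0.707, 0.707, -0.016]
ft_force: [-0.0, 1.1, 0.1]
width: 0.0341
t12.48 pos [ 0.5058 -0.2318  0.0045] jaw az -88.0 F [-0.   1.1  0.1] M [ 0.01  0.05 -0.05] w 0.0341 q [ 0.72  0.44 -0.44  1.84  0.23  0.9  -1.36]
shift mm [-0.2 -0.5  0.2] rotvec [-0.   0.  -0.5]
time: 12.82
ee_pos: [0.5065, -0.2314, 0.0041]
eef_rot: [-0.01, 0.707, -0.707, 0.016]
ft_force: [0.5, 0.2, -0.5]
width: 0.0216
t12.82 pos [ 0.5065 -0.2314  0.0041] jaw az -87.9 F [ 0.5  0.2 -0.5] M [0.05 0.01 0.11] w 0.0216 q [ 0.72  0.45 -0.44  1.84  0.23  0.9  -1.36]
shift mm [10.5 -1.   0.2] rotvec [-0.   0.1 -0.5]
time: 13.15
ee_pos: [0.4959, -0.2316, 0.0041]
eef_rot: [-0.009, 0.707, -0.707, 0.016]
ft_force: [0.3, 1.3, -1.1]
width: 0.0213
t13.15 pos [ 0.4959 -0.2316  0.0041] jaw az -87.9 F [ 0.3  1.3 -1.1] M [ 0.13 -0.11 -0.04] w 0.0213 q [ 0.73  0.43 -0.44  1.87  0.23  0.89 -1.35]
shift mm [-10.1  -0.8   0.8] rotvec [-0.   0.1 -0.6]
```

```bash
python3 -m jog '[[0,0,0,0,0,0],[0,0,0,0,0,0],[-0.004,0,0,0,0,0],[-0.004,0,0,0,0,0],[-0.002,0,0,0,0,0]]' -0.2
python3 -c "
from h import *
go(.506,-.232,.005,-88)"
python3 -m jog '[[0,0,0,0,0,0],[0,0,0,0,0,0],[0,0,0,0,0,0],[0,0,0,0,0,0]]' -1 20
python3 -c "
from h import *
go(.496,-.232,.005,-88)"
python3 -m jog '[[0.003,0,0,0,0,0],[0.004,0,0,0,0,0],[0.004,0,0,0,0,0],[0,0,0,0,0,0]]'
python3 - <<'E'
from h import *
go(.495,-.2,.005,-88)
for n in("top","side"):
  c=snap(n,n+"6");P=cloud(c)
  for lo,hi in((.01,.019),(.019,.026),(.026,.033),(.033,.042)):
    m=(P[...,0]>.44)&(P[...,0]<.64)&(abs(P[...,1]+.228)<.009)&(P[...,2]>lo)&(P[...,2]<hi)&(c["range_z"]>0);q=P[m]
    if len(q): print(n,lo,len(q),"x",np.percentile(q[:,0],[2,98]).round(3),"z",np.median(q[:,2]).round(4))
E
```

```text
time: 13.57
ee_pos: [0.5054, -0.2319, 0.0043]
eef_rot: [0.009, -0.707, 0.707, -0.015]
ft_force: [0.2, 1.1, -0.1]
width: 0.0343
t13.57 pos [ 0.5054 -0.2319  0.0043] jaw az -88.0 F [ 0.2  1.1 -0.1] M [ 0.01  0.07 -0.02] w 0.0343 q [ 0.72  0.44 -0.44  1.85  0.23  0.9  -1.36]
shift mm [-0.6 -0.7  0.2] rotvec [-0.  -0.  -0.5]
time: 13.9
ee_pos: [0.5065, -0.2314, 0.0042]
eef_rot: [0.009, -0.707, 0.707, -0.016]
ft_force: [-0.1, -0.4, 1.5]
width: 0.0217
t13.90 pos [ 0.5065 -0.2314  0.0042] jaw az -88.0 F [-0.1 -0.4  1.5] M [0.06 0.12 0.04] w 0.0217 q [ 0.72  0.45 -0.44  1.84  0.23  0.9  -1.36]
shift mm [10.5 -0.9  0.2] rotvec [-0.   0.  -0.5]
time: 14.23
ee_pos: [0.4943, -0.2317, 0.0038]
eef_rot: [-0.01, 0.707, -0.707, 0.016]
ft_force: [0.1, -0.6, -0.4]
width: 0.0213
t14.23 pos [ 0.4943 -0.2317  0.0038] jaw az -87.9 F [ 0.1 -0.6 -0.4] M [ 0.05  0.16 -0.  ] w 0.0213 q [ 0.73  0.43 -0.44  1.87  0.23  0.89 -1.35]
shift mm [ -1.9  -1.2 -31.6] rotvec [ 0.   0.1 -0.5]
top 0.01 7 x [0.592 0.627] z 0.0105
top 0.019 4 x [0.546 0.566] z 0.0231
top 0.026 69 x [0.545 0.588] z 0.0312
top 0.033 18 x [0.544 0.582] z 0.0345
side 0.01 3 x [0.485 0.489] z 0.0108
side 0.026 13 x [0.568 0.589] z 0.0311
side 0.033 2 x [0.565 0.576] z 0.0337
```

```bash
python3 -m jog '[[0,0,-0.006,0,0,0],[0,0,-0.009,0,0,0],[0,0,-0.009,0,0,0],[0,0,-0.009,0,0,0],[0,0,0,0,0,0]]' -1 30
python3 -c "
from h import *
go(.455,-.2,.006,-88)"
```

```text
time: 14.75
ee_pos: [0.4929, -0.1958, 0.0037]
eef_rot: [0.009, -0.707, 0.707, -0.015]
ft_force: [-0.7, 0.7, -0.2]
width: 0.0212
t14.75 pos [ 0.4929 -0.1958  0.0037] jaw az -88.0 F [-0.7  0.7 -0.2] M [ 0.23  0.17 -0.01] w 0.0212 q [ 0.69  0.4  -0.46  1.91  0.22  0.87 -1.42]
shift mm [38.  -2.6  2.9] rotvec [-0.  -0.  -0.5]
```

```bash
python3 -m jog '[[0.006,0,0,0,0,0],[0.01,0,0,0,0,0],[0.01,0,0,0,0,0],[0.01,0,0,0,0,0],[0.008,0,0,0,0,0],[0,0,0,0,0,0]]'
python3 - <<'E'
from h import *
go(.448,-.2,.13,-88)
for n in("top","side"):
  c=snap(n,n+"7");P=cloud(c)
  for nm,x0,x1,y0,y1,lo,hi in(("stack",.53,.64,-.237,-.219,.019,.042),("k1",.42,.53,-.24,-.16,.01,.02)):
    m=(P[...,0]>x0)&(P[...,0]<x1)&(P[...,1]>y0)&(P[...,1]<y1)&(P[...,2]>lo)&(P[...,2]<hi)&(c["range_z"]>0);q=P[m]
    if len(q): print(n,nm,len(q),"x",np.percentile(q[:,0],[2,98]).round(3),"y",np.percentile(q[:,1],[2,98]).round(3),"z",np.percentile(q[:,2],[10,50,90]).round(4))
E
```

```text
time: 15.25
ee_pos: [0.4454, -0.1962, 0.004]
eef_rot: [0.009, -0.707, 0.707, -0.017]
ft_force: [-0.4, 1.0, -0.1]
width: 0.0214
t15.25 pos [ 0.4454 -0.1962  0.004 ] jaw az -87.9 F [-0.4  1.  -0.1] M [ 0.13  0.16 -0.04] w 0.0214 q [ 0.75  0.32 -0.47  2.02  0.19  0.83 -1.36]
shift mm [  -3.8 -126.     4. ] rotvec [-0.   0.1 -0.6]
top stack 97 x [0.54  0.585] y [-0.237 -0.219] z [0.0243 0.0284 0.0314]
top k1 27 x [0.489 0.505] y [-0.205 -0.17 ] z [0.0103 0.0128 0.0182]
side stack 117 x [0.539 0.579] y [-0.237 -0.22 ] z [0.0221 0.0287 0.0305]
side k1 8 x [0.434 0.438] y [-0.214 -0.182] z [0.0105 0.0139 0.0195]
```

```bash
python3 -m jog '[[0,-0.015,0,0,0,0],[0,-0.03,0,0,0,0],[0,-0.035,0,0,0,0],[0,-0.03,0,0,0,0],[0,-0.02,0,0,0,0],[0,0,0,0,0,0]]'
python3 - <<'E'
from h import *
go(.52,-.06,.13,-90)
for n in("top","side"):
  c=snap(n,n+"8");P=cloud(c); p=r.read_state()["ee_pos"]
  m=(P[...,0]>p[0]-.04)&(P[...,0]<p[0]+.085)&(abs(P[...,1]-p[1])<.04)&(abs(P[...,2]-p[2]-.008)<.012)&(c["range_z"]>0);q=P[m]-p
  print(n,len(q),"z med",np.median(q[:,2]).round(4))
  for a in np.arange(-.03,.08,.01):
    w=q[(q[:,0]>=a)&(q[:,0]<a+.01)]
    if len(w): print("  dx %.2f n%d dy %.4f..%.4f z %.4f"%(a,len(w),w[:,1].min(),w[:,1].max(),np.median(w[:,2])))
E
```

```text
time: 15.85
ee_pos: [0.4438, -0.1955, 0.1375]
eef_rot: [-0.011, 0.708, -0.706, 0.015]
ft_force: [1.0, -0.2, 0.4]
width: 0.0214
t15.85 pos [ 0.4438 -0.1955  0.1375] jaw az -87.9 F [ 1.  -0.2  0.4] M [-0.   -0.04  0.02] w 0.0214 q [ 0.8   0.13 -0.5   1.91  0.06  1.12 -1.26]
shift mm [ -81.2    8.5 -132.5] rotvec [ 0.2  2.1 -0.3]
top 54 z med 0.0107
  dx 0.04 n18 dy -0.0159..0.0270 z 0.0096
  dx 0.05 n34 dy -0.0159..0.0271 z 0.0111
  dx 0.06 n2 dy -0.0139..-0.0113 z 0.0102
side 130 z med 0.0056
  dx -0.02 n43 dy -0.0199..0.0188 z 0.0045
  dx -0.01 n48 dy -0.0207..0.0156 z 0.0072
  dx 0.00 n2 dy -0.0172..-0.0141 z 0.0006
  dx 0.01 n7 dy -0.0252..-0.0198 z 0.0058
  dx 0.02 n10 dy -0.0247..-0.0212 z 0.0059
  dx 0.03 n8 dy -0.0235..-0.0197 z 0.0051
  dx 0.04 n8 dy -0.0242..-0.0188 z 0.0055
  dx 0.05 n4 dy -0.0221..-0.0192 z 0.0059
```

```bash
cat > kf.py <<'E'
from f import *
def kmodel(X,Y,ox,oy,yaw):
    x=(X-ox)*np.cos(yaw)+(Y-oy)*np.sin(yaw); y=-(X-ox)*np.sin(yaw)+(Y-oy)*np.cos(yaw)
    u=(abs(y)<.024)&(x<.024)&(x>-.026); half=.010+np.clip((x-.016)/.008,0,1)*.004
    s=((x>0)&(abs(y)<half))|(np.hypot(x,y)<.010); return (u&~s).astype(float)
def kfit(c,p,z,yaw0,win=(.038,.078)):
    gx=np.arange(win[0],win[1],.001); gy=np.arange(-.034,.0341,.001); X,Y=np.meshgrid(gx,gy,indexing="ij")
    obs=samp(c,p[0],p[1],z,np.hypot(X,Y).ravel(),np.arctan2(Y,X).ravel()); b=[]
    for ox in np.arange(.03,.0451,.001):
        for oy in np.arange(-.004,.0065,.001):
            for yw in np.arange(-4,9,2):
                m=cv2.GaussianBlur(kmodel(X,Y,ox,oy,np.radians(yw)),(0,0),1.2).ravel(); b.append((round(np.corrcoef(m,obs)[0,1],4),round(ox,4),round(oy,4),int(yw)))
    b.sort(reverse=True); return b
E
python3 - <<'E'
from kf import *
p=r.read_state()["ee_pos"]
for n in("top8","side8"):
    b=kfit(dict(np.load(n+".npz")),p,p[2]+.011,2); print(n,b[:5])
E
```

```text
top8 [(np.float64(0.1689), np.float64(0.045), np.float64(0.006), -2), (np.float64(0.165), np.float64(0.045), np.float64(0.006), -4), (np.float64(0.1627), np.float64(0.044), np.float64(0.006), -2), (np.float64(0.1582), np.float64(0.044), np.float64(0.006), -4), (np.float64(0.1566), np.float64(0.045), np.float64(0.006), 2)]
side8 [(np.float64(0.0029), np.float64(0.03), np.float64(-0.004), -4), (np.float64(0.0017), np.float64(0.031), np.float64(-0.004), -4), (np.float64(0.0005), np.float64(0.032), np.float64(-0.004), -4), (np.float64(-0.001), np.float64(0.033), np.float64(-0.004), -4), (np.float64(-0.0036), np.float64(0.034), np.float64(-0.004), -4)]
```

Run:
```python
from h import *
p=r.read_state()["ee_pos"]
for n in("top8",):
  c=dict(np.load(n+".npz"));P=cloud(c)-p
  u0,v0=px(c,p+[.05,0,.011]).astype(int)
  for v in range(v0-8,v0+8):
    print(v,"dx%.3f"%(P[v,u0,0]),[ "%d:%d"%(round(P[v,u,1]*1000),round(P[v,u,2]*1000)) for u in range(u0-12,u0+13)])
```

```text
214 dx0.087 ['12:-135', '10:-128', '6:-133', '3:-134', '0:-132', '-3:-132', '-5:-129', '-9:-130', '-13:-136', '-15:-131', '-18:-131', '-21:-132', '-25:-135', '-28:-134', '-30:-131', '-33:-132', '-36:-132', '-39:-129', '-42:-130', '-45:-130', '-48:-128', '-52:-134', '-55:-130', '-57:-130', '34:321']
215 dx0.084 ['13:-133', '9:-134', '7:-132', '4:-132', '0:-135', '-2:-131', '-6:-132', '-9:-132', '-12:-131', '-15:-133', '-18:-132', '-21:-132', '-24:-134', '-27:-130', '-30:-132', '-34:-134', '-37:-135', '-39:-127', '-42:-132', '-46:-134', '-48:-131', '-52:-135', '-55:-132', '-58:-135', '38:338']
216 dx0.081 ['13:-133', '184:1035', '7:-128', '3:-135', '1:-131', '-3:-135', '-5:-132', '-9:-133', '-12:-133', '-14:-128', '-18:-132', '-21:-130', '-25:-136', '-27:-132', '-30:-130', '-33:-133', '-36:-131', '-39:-130', '-42:-132', '-46:-133', '-48:-131', '-51:-128', '-55:-136', '-57:-129', '39:341']
217 dx0.077 ['12:-135', '10:-131', '7:-132', '4:-129', '0:-134', '-2:-133', '-5:-132', '-9:-133', '-12:-134', '-14:-129', '-18:-135', '-21:-130', '-23:-126', '-27:-131', '-30:-130', '-34:-134', '-36:-
[... 2629 characters left out ...]
 '43:173', '41:175', '38:173', '36:172', '33:171', '31:171', '29:173', '27:173', '31:207', '31:219', '29:221', '29:231', '31:251', '44:328', '44:337', '44:348', '44:355', '44:366']
228 dx0.027 ['14:-133', '44:90', '43:98', '40:97', '50:174', '47:173', '45:173', '43:173', '40:170', '38:174', '35:171', '34:174', '32:174', '30:176', '32:202', '32:216', '32:223', '31:228', '32:244', '43:315', '44:330', '44:338', '45:349', '45:358', '45:369']
229 dx0.025 ['47:91', '44:93', '43:97', '40:97', '49:171', '47:174', '45:174', '43:173', '41:176', '38:174', '36:171', '34:174', '31:172', '29:171', '33:205', '34:221', '32:224', '33:239', '32:248', '45:324', '45:332', '45:342', '45:351', '45:360', '45:369']
```

```bash
python3 -m jog '[[-0.01,0,-0.02,0,0,0],[-0.012,0.003,-0.03,0,0,0],[-0.012,0.003,-0.032,0,0,0],[-0.012,0.003,-0.03,0,0,0],[-0.012,0.003,-0.015,0,0,0],[0,0,0,0,0,0]]'
python3 -c "
from h import *
go(.515,-.062,.077,-88)"
```

```text
time: 16.45
ee_pos: [0.4928, -0.062, 0.1135]
eef_rot: [-0.014, 0.71, -0.704, 0.008]
ft_force: [-0.6, 0.4, -1.0]
width: 0.0214
t16.45 pos [ 0.4928 -0.062   0.1135] jaw az -88.2 F [-0.6  0.4 -1. ] M [0.03 0.04 0.  ] w 0.0214 q [ 0.6   0.21 -0.61  1.89  0.12  1.09 -1.6 ]
shift mm [-22.5  36.3   1. ] rotvec [ 0.6 -0.2  0.5]
```

```bash
python3 -m jog '[[-0.008,0.01,0,0.3,0,0.2],[-0.008,0.01,0,0.3,0,0.2],[-0.004,0.01,0,0,0,0],[0,0.005,0,0,0,0],[0,0,0,0,0,0]]'
python3 - <<'E'
from h import *
go(.515,-.062,.0765,-88)
p=r.read_state()["ee_pos"]
c=snap("side","side9");P=cloud(c)
# keeper surfaces ahead of TCP, seen from the right/front
for a in np.arange(-.02,.07,.01):
    m=(P[...,0]-p[0]>=a)&(P[...,0]-p[0]<a+.01)&(abs(P[...,1]-p[1])<.032)&(abs(P[...,2]-p[2]-.008)<.01)&(c["range_z"]>0);w=P[m]-p
    if len(w): print("%.2f n%d dy %.4f..%.4f z %.4f..%.4f"%(a,len(w),*np.percentile(w[:,1],[3,97]),*np.percentile(w[:,2],[5,95])))
c=snap("top","top9");P=cloud(c)-p
m=(P[...,0]>.03)&(P[...,0]<.075)&(abs(P[...,1])<.034)&(abs(P[...,2]-.011)<.009)
for v in np.unique(np.where(m)[0]): 
    q=P[v][m[v]]; print(v,"dx %.4f z %.4f"%(q[:,0].mean(),np.median(q[:,2])),(q[:,1]*1000).round(0).astype(int).tolist())
E
```

```text
time: 16.87
ee_pos: [0.5092, -0.0601, 0.0698]
eef_rot: [-0.016, 0.708, -0.706, 0.008]
ft_force: [-0.2, 0.1, -0.2]
width: 0.0214
t16.87 pos [ 0.5092 -0.0601  0.0698] jaw az -88.0 F [-0.2  0.1 -0.2] M [0.03 0.02 0.02] w 0.0214 q [ 0.56  0.3  -0.6   1.89  0.19  1.02 -1.66]
shift mm [-5.7 -6.8  2.1] rotvec [ 0.2 -0.   0.7]
-0.02 n41 dy -0.0190..0.0183 z -0.0010..0.0142
-0.01 n35 dy -0.0194..0.0145 z 0.0017..0.0156
0.00 n9 dy -0.0192..-0.0147 z 0.0012..0.0079
0.01 n13 dy -0.0234..-0.0114 z -0.0016..0.0064
0.02 n17 dy -0.0254..-0.0144 z -0.0008..0.0077
0.03 n13 dy -0.0228..-0.0157 z 0.0010..0.0071
0.04 n13 dy -0.0224..-0.0167 z 0.0021..0.0090
0.05 n11 dy -0.0220..-0.0168 z 0.0027..0.0112
0.06 n1 dy -0.0153..-0.0153 z 0.0053..0.0053
```

```bash
python3 -m jog '[[-0.002,-0.01,0.001,0.2,0,0.6],[-0.002,-0.004,0.001,0,0,0],[0,0,0,0,0,0]]'
cat > pitch.py <<'E'
from h import *
def pitch(c,p):
    P=cloud(c)-p; m=(P[...,0]>.012)&(P[...,0]<.058)&(P[...,1]<-.0115)&(P[...,1]>-.032)&(abs(P[...,2]-.006)<.011)&(c["range_z"]>0); q=P[m]
    w=q[q[:,1]<-.0175]; f=np.polyfit(w[:,0],w[:,2],1); res=w[:,2]-np.polyval(f,w[:,0])
    g=np.polyfit(w[:,0],w[:,1],1)
    print(len(w),"pitch %.1f deg, mid z at .037: %.4f, sd %.4f; yaw %.1f edge dy %.4f"%(np.degrees(np.arctan(f[0])),np.polyval(f,.037),res.std(),np.degrees(np.arctan(g[0])),np.polyval(g,.037)))
E
python3 - <<'E'
from pitch import *
pitch(dict(np.load("side8.npz")),np.array([.4438,-.1955,.1375]))
pitch(dict(np.load("side9.npz")),np.array([.5092,-.0601,.0698]))
go(.515,-.062,.08,-88)
c=snap("side","side10"); pitch(c,r.read_state()["ee_pos"])
E
```

```text
time: 17.22
ee_pos: [0.5142, -0.0633, 0.0876]
eef_rot: [0.011, -0.706, 0.708, -0.012]
ft_force: [-0.1, -0.5, -0.4]
width: 0.0211
37 pitch 1.6 deg, mid z at .037: 0.0020, sd 0.0024; yaw 3.0 edge dy -0.0210
48 pitch 4.6 deg, mid z at .037: 0.0047, sd 0.0027; yaw 2.7 edge dy -0.0206
t17.22 pos [ 0.5142 -0.0633  0.0876] jaw az -88.1 F [-0.1 -0.5 -0.4] M [-0.01  0.03  0.01] w 0.0211 q [ 0.57  0.28 -0.6   1.87  0.18  1.04 -1.65]
shift mm [-0.8  7.6 -1.3] rotvec [-0.1 -0.1 -0.1]
54 pitch 5.4 deg, mid z at .037: 0.0066, sd 0.0026; yaw 0.7 edge dy -0.0212
```

```bash
python3 -m jog '[[0,0,0.0,0,0,-2.5],[0,0,0,0,0,-2.5],[0,0,0,0,0,0],[0,0,0,0,0,0],[0,0,0,0,0,0]]'
python3 - <<'E'
from pitch import *
go(.515,-.062,.08,-88)
for k in range(2):
    a=r.read_state()["ee_pos"]; c=snap("side","side11"); b=r.read_state()["ee_pos"]; print(a.round(4),b.round(4)); pitch(c,a)
c=snap("top","top11");P=cloud(c)-b
m=(P[...,0]>.03)&(P[...,0]<.08)&(abs(P[...,1])<.034)&(abs(P[...,2]-.008)<.011)
for v in np.unique(np.where(m)[0]): 
    q=P[v][m[v]]; print(v,"dx %.4f z %.4f"%(q[:,0].mean(),np.median(q[:,2])),(q[:,1]*1000).round(0).astype(int).tolist())
E
```

```text
time: 17.68
ee_pos: [0.515, -0.064, 0.0898]
eef_rot: [0.04, -0.704, 0.708, 0.018]
ft_force: [0.2, -0.0, -0.5]
width: 0.0213
t17.68 pos [ 0.515  -0.064   0.0898] jaw az -88.2 F [ 0.2 -0.  -0.5] M [ 0.02 -0.06  0.02] w 0.0213 q [ 0.54  0.34 -0.59  1.8   0.21  1.15 -1.67]
shift mm [-0.9  9.8 -2.1] rotvec [-0.2 -0.2  4.7]
[ 0.515  -0.064   0.0898] [ 0.5148 -0.0641  0.0898]
50 pitch 0.7 deg, mid z at .037: 0.0028, sd 0.0026; yaw -0.2 edge dy -0.0209
[ 0.5148 -0.0641  0.0898] [ 0.5147 -0.0642  0.0898]
50 pitch 1.7 deg, mid z at .037: 0.0032, sd 0.0023; yaw 0.3 edge dy -0.0209
```

```bash
python3 -m jog '[[-0.008,0,-0.0005,0,0,-1],[-0.01,0,-0.0005,0,0,0],[-0.007,0,-0.0005,0,0,0],[0,0.002,0,0,0,0]]'
python3 -c "
from h import *
go(.541,-.0615,.084,-88)"
```

```text
time: 18.17
ee_pos: [0.5403, -0.0624, 0.0859]
eef_rot: [0.045, -0.704, 0.709, 0.024]
ft_force: [-0.4, 0.3, -0.4]
width: 0.0213
t18.17 pos [ 0.5403 -0.0624  0.0859] jaw az -88.2 F [-0.4  0.3 -0.4] M [ 0.06 -0.08 -0.02] w 0.0213 q [ 0.5   0.41 -0.58  1.72  0.24  1.18 -1.7 ]
shift mm [-0.9  1.8 -0.9] rotvec [-0.3 -0.3  5.6]
```

```bash
for i in 1 2 3; do :; done; python3 -m jog '[[0,0.002,0,0,0,0],[0,0.001,0,0,0,0]]'; python3 -m jog '[[0,0.0015,0,0,0,0],[0,0,0,0,0,0]]'; python3 -m jog '[[0,0.001,0,0,0,0],[0,0,0,0,0,0]]'
```

```text
time: 18.33
ee_pos: [0.54, -0.0621, 0.0821]
eef_rot: [0.046, -0.704, 0.709, 0.024]
ft_force: [-0.2, -0.3, -1.0]
width: 0.0208
time: 18.5
ee_pos: [0.5393, -0.0621, 0.0801]
eef_rot: [0.046, -0.704, 0.709, 0.024]
ft_force: [-0.1, 0.7, -0.0]
width: 0.0211
time: 18.67
ee_pos: [0.5393, -0.0621, 0.0794]
eef_rot: [0.045, -0.704, 0.709, 0.023]
ft_force: [0.4, 0.5, 1.3]
width: 0.0209
```

```bash
python3 -m jog '[[0,0.001,0,0,0,0],[0,0,0,0,0,0]]'; python3 -m jog '[[0,0.001,0,0,0,0],[0,0,0,0,0,0]]'; python3 -m jog '[[0,0.001,0,0,0,0]]'
```

```text
time: 18.83
ee_pos: [0.5393, -0.0621, 0.0788]
eef_rot: [0.045, -0.704, 0.709, 0.023]
ft_force: [-1.2, 1.0, 1.1]
width: 0.0214
time: 19.0
ee_pos: [0.5393, -0.0622, 0.0781]
eef_rot: [0.045, -0.704, 0.709, 0.023]
ft_force: [-0.4, 1.2, 2.2]
width: 0.0216
time: 19.08
ee_pos: [0.5393, -0.0622, 0.0774]
eef_rot: [0.045, -0.704, 0.709, 0.023]
ft_force: [-1.9, -0.1, 3.3]
width: 0.0213
```

Run:
```python
from pitch import *
go(.541,-.0615,.084,-88)
for k in range(2):
    a=r.read_state()["ee_pos"]; c=snap("side","side12"); pitch(c,a)
```

```text
t19.08 pos [ 0.5393 -0.0622  0.0774] jaw az -88.2 F [-1.9 -0.1  3.3] M [0.09 0.   0.05] w 0.0213 q [ 0.5   0.41 -0.58  1.73  0.25  1.16 -1.7 ]
shift mm [-1.1 -6.8 -0.6] rotvec [-0.3 -0.2  5.5]
48 pitch 3.9 deg, mid z at .037: 0.0042, sd 0.0026; yaw 1.6 edge dy -0.0207
52 pitch 3.1 deg, mid z at .037: 0.0042, sd 0.0029; yaw 0.9 edge dy -0.0209
```

```bash
python3 -m jog '[[0,-0.003,0,0,0,0],[0,-0.002,0,0,0,-2.5],[0,0,0,0,0,0],[0,0,0,0,0,0]]'
python3 - <<'E'
from pitch import *
for k in range(2):
    a=r.read_state()["ee_pos"]; c=snap("side","side13"); pitch(c,a)
go(.5823,-.0605,.0816,-88)
E
```

```text
time: 19.52
ee_pos: [0.5394, -0.0623, 0.0821]
eef_rot: [0.061, -0.702, 0.708, 0.039]
ft_force: [-1.2, 0.0, 0.9]
width: 0.0215
53 pitch -2.5 deg, mid z at .037: 0.0013, sd 0.0027; yaw 1.5 edge dy -0.0205
51 pitch -2.0 deg, mid z at .037: 0.0016, sd 0.0028; yaw 1.9 edge dy -0.0211
t19.62 pos [ 0.5393 -0.0623  0.0821] jaw az -88.2 F [ 1.3 -0.2  1.4] M [ 0.06 -0.36  0.02] w 0.0212 q [ 0.48  0.44 -0.57  1.69  0.25  1.23 -1.7 ]
shift mm [-42.7  -5.5  -0.5] rotvec [-0.3 -0.2  8.1]
```

```bash
python3 -m jog '[[0,0.001,0,0,0,2.3],[0,0,0,0,0,0],[0,0,0,0,0,0]]'
python3 - <<'E'
from pitch import *
for k in range(2):
    a=r.read_state()["ee_pos"]; c=snap("side","side14"); pitch(c,a)
go(.5823,-.0605,.081,-88)
E
```

```text
time: 19.87
ee_pos: [0.5384, -0.0624, 0.0805]
eef_rot: [0.046, -0.704, 0.709, 0.024]
ft_force: [-0.7, -0.6, -1.1]
width: 0.0212
47 pitch -1.1 deg, mid z at .037: 0.0022, sd 0.0025; yaw 3.0 edge dy -0.0209
45 pitch 0.4 deg, mid z at .037: 0.0025, sd 0.0023; yaw 0.1 edge dy -0.0214
t19.97 pos [ 0.5386 -0.0623  0.0805] jaw az -88.2 F [ 1.1 -1.  -1.2] M [ 0.04 -0.1  -0.02] w 0.0211 q [ 0.5   0.41 -0.58  1.73  0.24  1.17 -1.7 ]
shift mm [-43.4  -4.8  -0.4] rotvec [-0.3 -0.2  5.7]
```

```bash
python3 -m jog '[[-0.006,-0.0008,0,0,0,0],[-0.006,-0.0006,0,0,0,0],[-0.006,-0.0006,0,0,0,0]]'
python3 -c "
from h import *
go(.5823,-.0605,.081,-88)"
```

```text
time: 20.22
ee_pos: [0.5575, -0.0621, 0.0809]
eef_rot: [0.046, -0.703, 0.709, 0.025]
ft_force: [-0.0, 1.0, -0.6]
width: 0.0213
t20.22 pos [ 0.5575 -0.0621  0.0809] jaw az -88.2 F [-0.   1.  -0.6] M [ 0.01 -0.08  0.01] w 0.0213 q [ 0.48  0.45 -0.57  1.68  0.26  1.19 -1.71]
shift mm [-24.7  -2.6  -0.8] rotvec [-0.3 -0.3  5.8]
```

```bash
python3 -m jog '[[-0.004,-0.0004,-0.0004,0,0,0],[-0.004,-0.0004,-0.0004,0,0,0]]'; python3 -m jog '[[-0.004,-0.0004,0,0,0,0],[-0.003,-0.0003,0,0,0,0]]'
python3 -c "
from h import *
go(.5823,-.0605,.081,-88)"
```

```text
time: 20.38
ee_pos: [0.5673, -0.0607, 0.0807]
eef_rot: [0.047, -0.704, 0.709, 0.025]
ft_force: [-0.3, -0.9, 1.7]
width: 0.0213
time: 20.55
ee_pos: [0.5755, -0.0601, 0.0807]
eef_rot: [0.047, -0.704, 0.709, 0.025]
ft_force: [-1.7, -0.6, 2.2]
width: 0.0208
t20.55 pos [ 0.5755 -0.0601  0.0807] jaw az -88.2 F [-1.7 -0.6  2.2] M [0.01 0.3  0.  ] w 0.0208 q [ 0.46  0.49 -0.56  1.63  0.27  1.21 -1.72]
shift mm [-6.7 -1.   0.6] rotvec [-0.3 -0.2  5.8]
```

```bash
python3 -m jog '[[-0.003,-0.0003,0,0,0,0],[-0.002,-0.0002,0,0,0,0]]'; python3 -m jog '[[-0.0015,-0.0002,0,0,0,0],[0,0,0,0,0,0]]';  python3 -m jog '[[-0.0015,-0.0002,0,0,0,0],[0,0,0,0,0,0]]'
python3 -c "
from h import *
go(.5823,-.0605,.081,-88)"
```

```text
time: 20.72
ee_pos: [0.5812, -0.0598, 0.0807]
eef_rot: [0.047, -0.704, 0.708, 0.025]
ft_force: [-2.0, -0.5, 0.7]
width: 0.0213
time: 20.88
ee_pos: [0.5833, -0.0597, 0.0808]
eef_rot: [0.047, -0.704, 0.708, 0.025]
ft_force: [-1.0, -0.1, 0.9]
width: 0.0211
time: 21.05
ee_pos: [0.5834, -0.0596, 0.0807]
eef_rot: [0.048, -0.704, 0.708, 0.026]
ft_force: [0.1, 0.0, 2.7]
width: 0.0214
t21.05 pos [ 0.5834 -0.0596  0.0807] jaw az -88.2 F [0.1 0.  2.7] M [ 0.12 -0.06 -0.02] w 0.0214 q [ 0.45  0.5  -0.56  1.6   0.28  1.22 -1.72]
shift mm [ 1.1 -0.2  0.8] rotvec [-0.3 -0.2  6. ]
```

```bash
python3 -m jog '[[-0.003,-0.0003,0,0,0,0]]'; python3 -m jog '[[-0.002,-0.0003,0,0,0,0]]';  python3 -m jog '[[-0.0025,-0.0002,0,0,0,0]]'
```

```text
time: 21.13
ee_pos: [0.5839, -0.0597, 0.0805]
eef_rot: [0.05, -0.703, 0.709, 0.028]
ft_force: [-20.6, -0.7, 13.4]
width: 0.0211
time: 21.22
ee_pos: [0.5837, -0.0597, 0.0805]
eef_rot: [0.052, -0.703, 0.709, 0.03]
ft_force: [-11.3, 0.1, 10.6]
width: 0.0212
time: 21.3
ee_pos: [0.5838, -0.0597, 0.0805]
eef_rot: [0.054, -0.703, 0.709, 0.032]
ft_force: [-15.7, 0.0, 11.8]
width: 0.0212
```

```bash
python3 -m jog '[[0.001,0,0,0,0,1],[0,0,0,0,0,0]]'; python3 -m jog '[[0,0,0,0,0,0],[0,0,0,0,0,0],[0,0,0,0,0,0],[0,0,0,0,0,0]]' 0
python3 -m jog '[[0,-0.01,0,0,0,0],[0,-0.03,0,0,0,0],[0,-0.035,0,0,0,0],[0.02,-0.03,0,0,0,0],[0.04,-0.02,0.02,0,0,0],[0.04,-0.01,0.03,0,0,0],[0.04,0,0.03,0,0,0],[0.03,0,0.035,0,0,0],[0.0,0,0.035,0,0,0],[0,0,0.035,0,0,0],[0,0,0,0,0,0]]'
python3 - <<'E'
from h import *
go(.5823,-.0605,.081,-88)
for n in("top","side"):
  c=snap(n,n+"20");P=cloud(c); z=c["range_z"]>0
  m=(P[...,0]>.54)&(P[...,0]<.66)&(abs(P[...,1]+.0583)<.032)&(P[...,2]>.0805)&(P[...,2]<.0905)&z; q=P[m]
  print(n,"keeper",len(q),"x",np.percentile(q[:,0],[1,99]).round(4),"z",np.percentile(q[:,2],[10,50,90]).round(4))
  for a in np.arange(.55,.65,.01):
    w=q[(q[:,0]>=a)&(q[:,0]<a+.01)]
    if len(w): print("  x%.2f n%d y %.4f..%.4f z %.4f"%(a,len(w),w[:,1].min(),w[:,1].max(),np.median(w[:,2])))
  for nm,lo,hi in(("rim",.046,.064),("head",.096,.11)):
    w=P[(np.hypot(P[...,0]-.6193,P[...,1]+.0583)<.056)&(P[...,2]>lo)&(P[...,2]<hi)&z]; print(nm,len(w),np.median(w[:,2]).round(4),w.mean(0).round(4))
  w=P[(P[...,0]>.54)&(P[...,0]<.64)&(abs(P[...,1]+.228)<.009)&(P[...,2]>.018)&(P[...,2]<.05)&z]; print("stack",len(w),np.percentile(w[:,2],[10,50,90]).round(4),w[:,0].min().round(4))
E
```

```text
time: 21.47
ee_pos: [0.5828, -0.0597, 0.081]
eef_rot: [0.048, -0.703, 0.709, 0.026]
ft_force: [0.1, -0.5, -0.4]
width: 0.0212
time: 21.8
ee_pos: [0.5836, -0.06, 0.0809]
eef_rot: [0.047, -0.703, 0.709, 0.026]
ft_force: [0.4, -0.2, 0.5]
width: 0.0392
time: 22.72
ee_pos: [0.448, -0.2382, 0.2406]
eef_rot: [0.048, -0.702, 0.71, 0.021]
ft_force: [-0.1, -0.8, 0.0]
width: 0.0432
t22.72 pos [ 0.448  -0.2382  0.2406] jaw az -87.8 F [-0.1 -0.8  0. ] M [-0.01 -0.04  0.04] w 0.0432 q [ 0.8   0.16 -0.48  1.65  0.12  1.44 -1.23]
shift mm [-156.1  143.3 -173.8] rotvec [-0.5  0.2  5.7]
top keeper 249 x [0.5646 0.643 ] z [0.0821 0.0842 0.0869]
  x0.56 n16 y -0.0708..-0.0508 z 0.0838
  x0.57 n27 y -0.0712..-0.0509 z 0.0845
  x0.58 n20 y -0.0686..-0.0512 z 0.0831
  x0.59 n40 y -0.0833..-0.0369 z 0.0837
  x0.60 n44 y -0.0833..-0.0342 z 0.0843
  x0.61 n34 y -0.0836..-0.0343 z 0.0850
  x0.62 n23 y -0.0808..-0.0345 z 0.0839
  x0.63 n31 y -0.0811..-0.0346 z 0.0848
  x0.64 n14 y -0.0811..-0.0348 z 0.0840
rim 403 0.055 [ 0.6227 -0.057   0.0548]
head 75 0.1001 [ 0.6194 -0.0578  0.1006]
stack 92 [0.0255 0.0284 0.0305] 0.5418
side keeper 134 x [0.5656 0.6412] z [0.0822 0.0845 0.0867]
  x0.56 n10 y -0.0704..-0.0601 z 0.0831
  x0.57 n10 y -0.0704..-0.0608 z 0.0846
  x0.58 n12 y -0.0735..-0.0592 z 0.0841
  x0.59 n20 y -0.0818..-0.0643 z 0.0842
  x0.60 n21 y -0.0838..-0.0613 z 0.0844
  x0.61 n22 y -0.0855..-0.0616 z 0.0849
  x0.62 n19 y -0.0843..-0.0619 z 0.0851
  x0.63 n15 y -0.0828..-0.0647 z 0.0855
  x0.64 n5 y -0.0788..-0.0713 z 0.0840
rim 426 0.0548 [ 0.6131 -0.0802  0.0544]
head 0 nan [nan nan nan]
stack 111 [0.0215 0.0287 0.0304] 0.5402
  return _methods._mean(a, axis=axis, dtype=dtype,
  ret = ret.dtype.type(ret / rcount)
<stdin>:11: RuntimeWarning: Mean of empty slice.
  ret = um.true_divide(
```

```bash
python3 -c "
from bench import r
print(r.read_state()['joint_vel'].round(3)); print(r.close_job())"
```

```text
[-0.032 -0.003 -0.046  0.019 -0.014 -0.005 -0.014]
the job is handed in; nothing more can be done
None
```

I seated the sprocket on the hub, drew out the lowest keeper and slid it home in the hub's groove. The job was handed in at about 23 s, with the arm clear and nothing touched.

- **Sprocket:** I gripped it by the flats and turned it about 94°, and it slid over the keys without force. It came to a stop at the flange height. The cameras put the rim top at about 55 mm and the boss top at about 77 mm, against 56 and 78 mm expected; the cameras read about 1 mm low.
- **Keeper:** The vise bars beside the dispenser blocked the gripper body, so I drew the keeper out in three short regrips. I then moved it sideways before pulling it free. I pushed it in until it met the neck (about 20 N), backed off and released it. It lies flat with its top at about 84.5 mm (expected 85), and its origin is within about 1 mm of the hub axis.
- **Stack:** The remaining keepers dropped. The top one reads about 28.5 mm, against 29 mm for three keepers on the floor.

**Checks that disagreed:** The first tab grip closed to only 20 mm, probably on the rounded tip, so I redid it. The keeper sat pitched up about 5° in the grip, so I tilted the tool to level it. The two cameras gave different heights for the held keeper, so I settled that by touching its prongs lightly on the boss top.

**Not checked:** I did not re-measure the marker, screwdriver, syringe, bottle and spool at the end. I had also used all 12 pictures before the keeper went in, so the final checks of the keeper and stack are depth measurements only.

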